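Load the bottle shaker and hold its dial at full speed

TASK

Two feeding bottles still have to go on the shaker: set each one down upright, without dropping it, in its own empty cell of the blue carrier, alongside the one already there. Then turn the shaker's orange spring-return dial clockwise from off, past its first two clicks to the third, and keep holding it there: finish with the dial still in your grip or under your push, because it springs back to off when let go. Leave the dial at off until both bottles are in, and leave the tub, the bowl and the tomato where they are.

Things in the scene. Friction and masses are not known exactly. Their poses are not given: they have to be found in the camera images.
- bottle_1_mid (a point): white plastic feeding bottle with a green screw cap, 50 mm diameter, 110 mm tall, straight-sided up to 80 mm above its foot, cap 35 mm diameter, 0.15 to 0.30 kg; the point is on its axis half-way up (55 mm above its foot), z axis up along the bottle; stands on the bench, to be loaded
- bottle_2_mid (a point): white plastic feeding bottle with a green screw cap, 50 mm diameter, 110 mm tall, straight-sided up to 80 mm above its foot, cap 35 mm diameter, 0.15 to 0.30 kg; the point is on its axis half-way up (55 mm above its foot), z axis up along the bottle; stands on the bench, to be loaded
- bottle_3_mid (a point): white plastic feeding bottle with a green screw cap, 50 mm diameter, 110 mm tall, straight-sided up to 80 mm above its foot, cap 35 mm diameter, 0.15 to 0.30 kg; the point is on its axis half-way up (55 mm above its foot), z axis up along the bottle; already stands in a cell of the carrier and stays there
- cell_a (a point): centre of the floor of one cell of the blue three-cell carrier on the shaker; the cell is 62 mm square inside, its walls rise 31 mm above this point and are 5 mm thick each (10 mm between neighbours, cells 72 mm apart in one row); z up, y along the row of cells, x across it, away from the robot when the shaker's yaw is zero; empty at the start
- cell_b (a point): centre of the floor of one cell of the blue three-cell carrier on the shaker; the cell is 62 mm square inside, its walls rise 31 mm above this point and are 5 mm thick each (10 mm between neighbours, cells 72 mm apart in one row); z up, y along the row of cells, x across it, away from the robot when the shaker's yaw is zero; empty at the start
- cell_c (a point): centre of the floor of one cell of the blue three-cell carrier on the shaker; the cell is 62 mm square inside, its walls rise 31 mm above this point and are 5 mm thick each (10 mm between neighbours, cells 72 mm apart in one row); z up, y along the row of cells, x across it, away from the robot when the shaker's yaw is zero; bottle_3 stands in it. Which of the three places in the row it is varies
- dial_grip (a point): point on the axis of the shaker's dial, in the middle of its orange grip bar, about 98 mm above the bench; the bar is 64 mm long, 12 mm wide and 30 mm tall, its top 12 mm above this point, its foot 18 mm below it on a black skirt disc of 60 mm diameter and 8 mm height, which lies on the grey panel on the shaker's right-hand end; x axis along the bar towards its white pointer end, y across the bar, z up. These axes turn with the dial
- dial (a joint): turn of the dial about the vertical, in rad, growing clockwise seen from above: 0 is off (the red bar mark), the clicks are at 0.45 (one dot), 0.90 (two dots) and 1.35 (three dots), with a lobe to ride over half-way before each click (0.225, 0.675, 1.125); hard stop at 1.42. A spring always turns it back to off, from every click; turning it takes up to about 0.3 N m, holding it at the third click 0.1 to 0.25 N m
- tub_mid (a point): bystander: clear lidded food tub of red grapes, 96 x 136 x 68 mm, 0.5 kg; its point is at the centre, half-way up; x along the short side
- bowl: bystander: steel bowl, 140 mm across, 55 mm tall, origin at the centre of its underside
- tomato_mid (a point): bystander: red tomato, 68 mm across, 51 mm tall, the point at its middle
Things that resemble listed ones, but are neither listed nor needed, are in the scene too. What is shaped like the part that bears bottle_3_mid but red is not meant.

How it is judged:
By the outcome, as a careful person would: the job done as asked, in the order asked, and still so for the second after the job is handed in, while the arm keeps its last pose, push and grip.
It also fails if it takes over 64 s, if anything falls off the work surface, if the arm or the gripper's body presses on something with over 40 N, if the wrist force passes 120 N, or if a joint passes its speed limit or range.

ROBOT

A 7-joint arm with a two-finger parallel gripper is mounted at the origin on the work surface. World frame = base frame: x ahead of the robot, y to its left, z up, the work surface at z = 0. Lengths are in m, angles in rad, forces in N, time in s.
With the tool pointing down it reaches from about 0.4 to 0.875 m from the base axis. Payload 19.3 kg.
Tool frame: the origin (TCP) lies between the finger pads; the fingertips stand 17 mm ahead of it and the grasp point (between the pads) lies 2 mm behind it; z points along the fingers, x is the direction in which the jaws open and shut, and the axes are right-handed (so a half turn about z gives the same grasp; the last joint's range is limited). The gripper opens to 85 mm and grips with 20 to 120 N. Pads are 22 mm wide; open, the fingers measure 114 mm over their backs; the gripper's body (76 mm by 85 mm) begins 54 mm behind the grasp point. The pads swing forward as they close: fully open they stand 13 mm farther back than shut.
Start: joints at [1.032, 0.521, -0.036, 1.599, 0.021, 1.021, -0.113], TCP at [0.282, -0.558, 0.218] pointing down, gripper open.
Joint ranges: [-2.91, 2.91], [-0.3, 2.13], [-1.5, 1.42], [0.17, 2.43], [-1.26, 4.41], [0.16, 1.93], [-2.52, 2.52]. Speed limits (rad/s): [1.89, 1.89, 2.39, 2.39, 3.01, 3.01, 3.01].

INTERFACE

Orientations are given as [roll, pitch, yaw] about the fixed x, y, z axes, in that order (R = Rz(yaw) Ry(pitch) Rx(roll)).
In Python, from workcell import bot gives the robot as it stands. The module is installed in compiled form; this text tells all that it offers.
- The arm moves only by the tool arm_command, never from a script. Its argument "targets" is a list of rows, each a list of 6 numbers: the shift along the tool's x, y, z in mm, then the turn, a rotation vector about the tool's x, y, z in degrees. In form: [[x, y, z, wx, wy, wz], ...]. A call has 1 to 8 rows; each row shifts and turns the pose as measured when the row begins, along the tool's axes as they then stand; what a row does not reach is not made up. A row lasts 1/10 s, in which the tool goes at most 50 mm and 8.59 degrees, less where a joint would pass 70% of its speed; a pose out of reach is approached as far as the arm can. A call is refused whole if a number of a shift passes 50 or a number of a turn 8.59, either way. A call with a gripper value outside its range is refused whole. "grip" is the opening in per cent of the stroke, from 0 (shut) to 100 (fully open), set as the call begins (left out, the last holds). The fingers move at their own pace and stop on an object; "grip_force" is the grip in N (left out, the last holds). Time passes only in rows, so rows that do not move let the fingers close. It gives the time, the measured TCP pose, the force and the opening at its end, in the units of the state.
- bot.observe(): the state, without advancing time (a new reading comes with each control period).
- bot.grab_frame(name): name is "scene" or "top"; returns a dict with "color" (420x560x3 uint8, red, green, blue), "depth" (420x560 float32, m along the optical axis (not along the pixel's ray), 0 where there is no reading), "fov_y" (degrees; the focal length in pixels is half the picture's height over the tangent of half this angle, whatever the lens; pixels are square), "cx", "cy" (the principal point, pixels), "D" ([k1, k2, p1, p2, k3] as OpenCV has them; the pictures are not rectified), "R" (3x3) and "t" (3): a world point X has camera coordinates R X + t. Camera axes: x right, y down, z forward; pixel columns grow to the right and rows downward; lengths in m; the calibration is good to about 2 mm. A picture is of the moment at which its call begins.
- bot.job_done(): hands the job in, once; it reports no verdict.
The state is a dict: "clock": time; "qpos": joint angles; "qd": joint speeds; "joint_efforts": joint torques, N m; "position": TCP position; "tool_rot": TCP orientation; "force": force on the tool from outside, world axes, zero at the start; "moment": the same for the moment, N m; "grip_width": finger opening in m.
Only numpy, scipy, OpenCV 4.12 (cv2) and the standard library are available. Lean on these libraries where they do the work, as an engineer would, in place of code of your own. Each camera call takes 0.05 s, during which the arm holds its last target. There are 200 camera calls.

## Working session

There is one attempt and no reset: what is moved stays moved. The work goes in short steps, Python scripts to look and compute and a tool call to move; the robot and the scene stay as the last step left them, time stands still between calls to the robot, and variables do not carry over. Pictures are saved under pics/ and viewed, about 8 in all and at most 12, crops included, and the job is handed in when it is done.

Besides the shell and the picture viewer there is one more tool, called after "Request:" as name(argument=value, ...) on one line, values as JSON. arm_command: Moves the arm, as the interface text tells. Its arguments: {"type":"object","properties":{"targets":{"type":"array"},"grip":{"type":"number"},"grip_force":{"type":"number"}},"required":["targets"]}

```bash
mkdir -p pics; cat > h.py <<'E'
import numpy as np, cv2
from workcell import bot
def grab(n):
    f=bot.grab_frame(n); np.savez(f'pics/{n}.npz',**{k:np.array(v) for k,v in f.items()}); return f
def load(n): return dict(np.load(f'pics/{n}.npz'))
def K(f):
    fl=210/np.tan(np.radians(float(f['fov_y']))/2)
    return np.array([[fl,0,float(f['cx'])],[0,fl,float(f['cy'])],[0,0,1]])
def ray(f,u,v):
    p=cv2.undistortPoints(np.array([[[u,v]]],float),K(f),np.array(f['D'],float))[0,0]
    R=np.array(f['R']);t=np.array(f['t']).ravel()
    return -R.T@t, R.T@np.array([p[0],p[1],1.])
def atz(f,u,v,z):
    c,d=ray(f,u,v); return c+d*(z-c[2])/d[2]
def cloud(f):
    h,w=f['depth'].shape; g=np.stack(np.meshgrid(np.arange(w),np.arange(h)),-1).reshape(-1,1,2).astype(float)
    p=cv2.undistortPoints(g,K(f),np.array(f['D'],float))[:,0]
    z=f['depth'].reshape(-1,1); X=np.hstack([p*z,z])-np.array(f['t']).ravel()
    X=X@np.array(f['R']); X[z[:,0]==0]=np.nan
    return X.reshape(h,w,3)
E
python3 - <<'E'
from h import *
for n in ('top','scene'):
    f=grab(n); cv2.imwrite(f'pics/{n}0.png',cv2.resize(f['color'][...,::-1],(784,588)))
    print(n,f['fov_y'],f['cx'],f['cy'],f['D'],ray(f,280,210))
print(bot.observe())
E
```

```text
top 52.52732056324881 280.8918708906886 215.58736661834357 [0.02131799 0.         0.         0.         0.        ] (array([ 0.29896127, -0.00181724,  1.14395324]), array([ 0.26057502, -0.01580789, -0.96541572]))
scene 55.022020206615046 278.65538809165287 212.2544984886678 [0.03565929 0.         0.         0.         0.        ] (array([ 1.10142483, -0.17541425,  1.09910036]), array([-0.48487144,  0.16561162, -0.85878685]))
{'clock': 0.1, 'qpos': array([ 1.03181301,  0.52192215, -0.03634443,  1.59992959,  0.02122136,
        1.02108523, -0.11279391]), 'qd': array([-1.11171511e-05,  9.12560553e-05,  3.05816449e-04, -2.66001628e-03,
       -3.47340999e-04, -4.78550550e-04, -2.12854205e-04]), 'joint_efforts': array([ 5.38913722e-03, -9.28487849e+01,  1.98426962e+00, -3.70534122e+01,
        1.81220518e-02,  5.32882681e-03,  2.25723824e-05]), 'position': array([ 0.28221515, -0.55732206,  0.21741087]), 'tool_rot': array([ 3.14151710e+00,  9.55661198e-04, -1.10199241e+00]), 'force': array([-0.17327646, -0.45723541,  1.14053105]), 'moment': array([0.01518782, 0.00070559, 0.01670655]), 'grip_width': 0.08542737085049508}
```

View pics/top0.png

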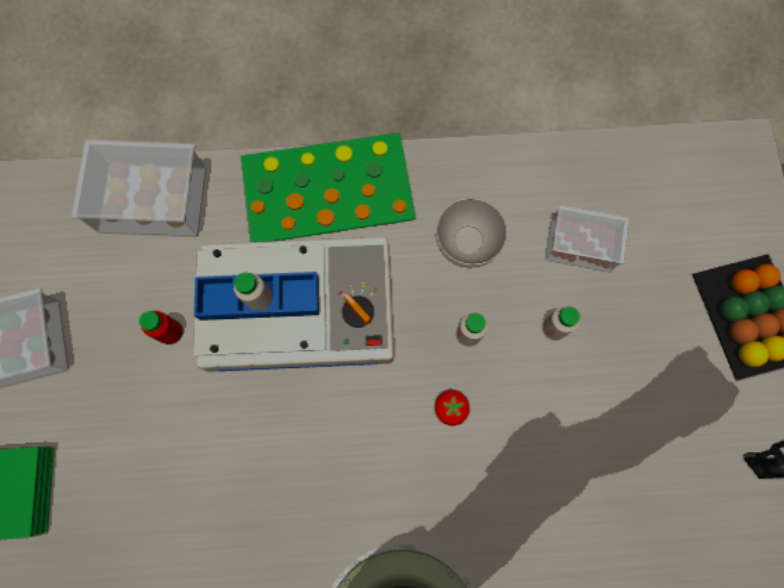

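View pics/scene0.png

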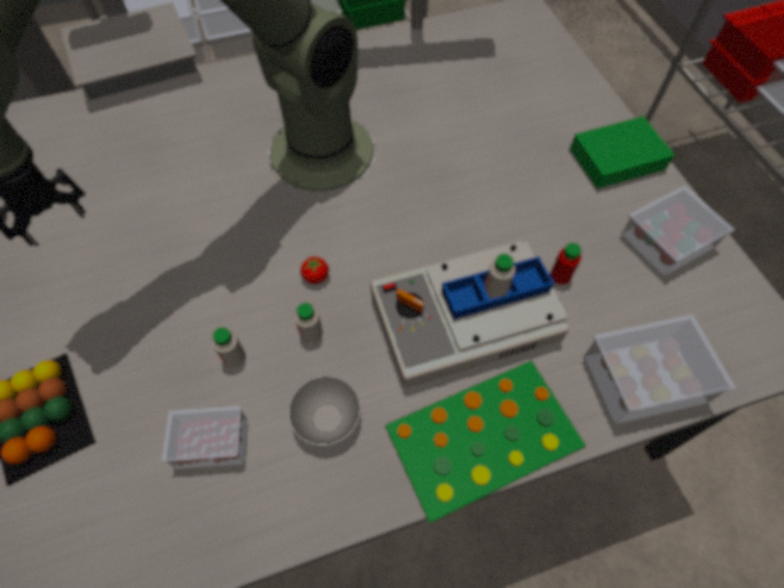

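The top view shows the shaker, with bottle_3 in the middle cell (about 255,292) and empty cells at (217,297) and (299,294). The dial is at (357,310), the free bottles at (472,328) and (563,322), and the bowl, tub and tomato are nearby. The scene view agrees.

```bash
python3 - <<'E'
from h import *
f=load('top'); c=f['color'][...,::-1]
cv2.imwrite('pics/shk.png',cv2.resize(c[165:270,135:290],(775,525),interpolation=cv2.INTER_CUBIC))
cv2.imwrite('pics/bot.png',cv2.resize(c[205:265,310:430],(780,390),interpolation=cv2.INTER_CUBIC))
for n in ('top','scene'):
    f=load(n); X=cloud(f); hsv=cv2.cvtColor(f['color'],cv2.COLOR_RGB2HSV)
    h,s,v=[hsv[...,i].astype(int) for i in range(3)]
    def comps(m,name,lo,hi):
        k,l,st,ce=cv2.connectedComponentsWithStats(m.astype(np.uint8))
        for i in range(1,k):
            if st[i,4]>25:
                P=X[l==i]; P=P[~np.isnan(P[:,0])]
                print(n,name,st[i,4],ce[i].round(1),'med',np.nanmedian(P,0).round(3),'min',np.percentile(P,2,0).round(3),'max',np.percentile(P,98,0).round(3))
    zz=X[...,2]
    comps((h>50)&(h<80)&(s>150)&(zz>.09)&(zz<.2),'green',0,0)
    comps((h>100)&(h<125)&(s>150)&(zz>.05),'blue',0,0)
    comps((h>5)&(h<20)&(s>150)&(zz>.085)&(zz<.13),'orange',0,0)
E
```

```text
top green 58 [176.9 204.1] med [0.584 0.219 0.198] min [0.574 0.208 0.187] max [0.595 0.233 0.2  ]
top green 143 [406.  225.7] med [ 0.517 -0.329  0.109] min [ 0.504 -0.344  0.097] max [ 0.533 -0.316  0.113]
top green 154 [106.7 229. ] med [0.557 0.412 0.109] min [0.542 0.399 0.101] max [0.572 0.429 0.113]
top green 139 [339.2 230.4] med [ 0.517 -0.163  0.109] min [ 0.502 -0.176  0.103] max [ 0.533 -0.147  0.113]
top blue 2099 [183.2 211.7] med [0.591 0.208 0.096] min [0.555 0.118 0.087] max [0.626 0.328 0.124]
top orange 121 [255.4 221.4] med [0.553 0.043 0.108] min [0.532 0.026 0.089] max [0.581 0.066 0.113]
scene green 73 [408.6 178.9] med [0.564 0.413 0.11 ] min [0.551 0.4   0.103] max [0.577 0.427 0.114]
scene green 78 [217.6 222. ] med [ 0.524 -0.163  0.109] min [ 0.509 -0.175  0.106] max [ 0.536 -0.151  0.114]
scene green 91 [158.  239.7] med [ 0.525 -0.33   0.109] min [ 0.51  -0.343  0.105] max [ 0.539 -0.318  0.113]
scene blue 1392 [353.7 206.2] med [0.596 0.198 0.105] min [0.56  0.117 0.088] max [0.631 0.327 0.124]
scene orange 127 [291.5 214.1] med [0.562 0.043 0.105] min [0.54  0.027 0.086] max [0.587 0.061 0.113]
```

View pics/shk.png

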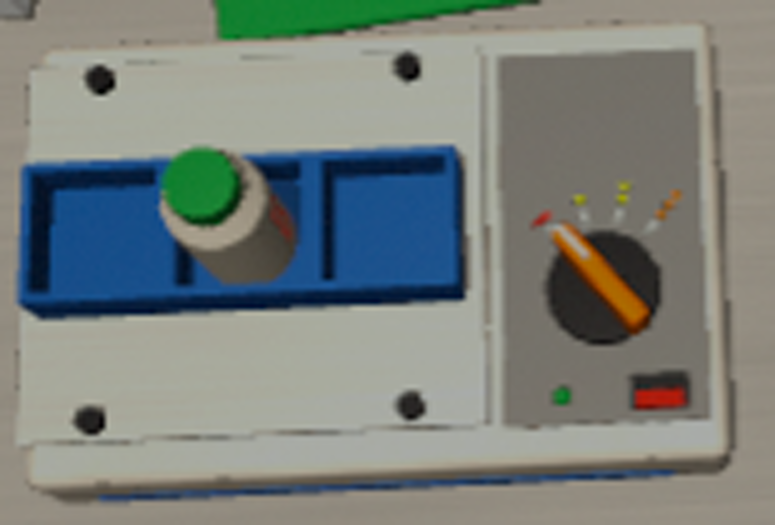

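View pics/bot.png

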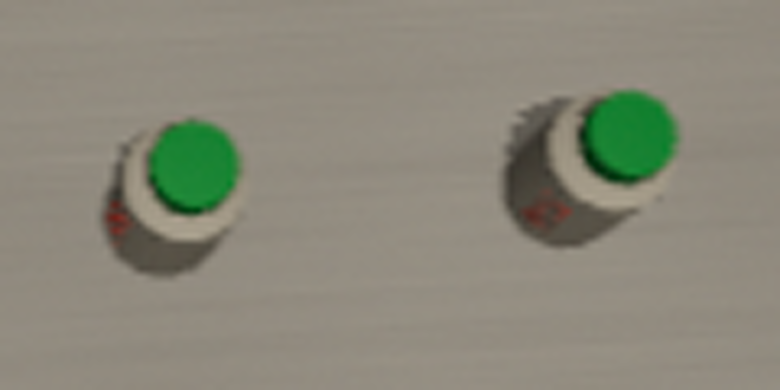

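Crops: the bottle caps are at (195,166) and (631,135) in bot.png. In shk.png the carrier's outer corners are at (22,168), (457,147), (463,292) and (20,302), and the dial bar runs from its pointer end (562,230) to its tail (640,320), with the pointer at the red mark. Next I fit the top faces only, in both cameras.

```bash
cat >> h.py <<'E'
def faces(n,verbose=True):
    f=load(n); X=cloud(f); hsv=cv2.cvtColor(f['color'],cv2.COLOR_RGB2HSV)
    h,s,v=[hsv[...,i].astype(int) for i in range(3)]; zz=X[...,2]
    hh,ww=zz.shape; 
    def plane(m,z):  # pixel -> ray at known height z
        vs,us=np.nonzero(m); return np.array([atz(f,u,v,z)[:2] for u,v in zip(us,vs)])
    out={}
    for nm,m,z in (('cap',(h>50)&(h<80)&(s>150)&(zz>.1065)&(zz<.13),.110),('cap3',(h>50)&(h<80)&(s>150)&(zz>.196)&(zz<.23),.203),
                 ('rim',(h>100)&(h<125)&(s>120)&(zz>.117)&(zz<.135),.124),('dial',(h>5)&(h<22)&(s>120)&(zz>.105)&(zz<.125),.110)):
        k,l,st,ce=cv2.connectedComponentsWithStats(m.astype(np.uint8)) 
        ids=[i for i in range(1,k) if st[i,4]>20] if nm!='rim' else [0]
        for i in ids:
            mm=(l==i) if nm!='rim' else m
            P=plane(mm,z)
            if nm in('rim','dial'):
                b=cv2.minAreaRect(P.astype(np.float32)*1000); print(n,nm,len(P),b, 'z',np.median(X[mm][:,2]).round(4))
            else:
                b=cv2.minEnclosingCircle(P.astype(np.float32)*1000); print(n,nm,len(P),b,P.mean(0).round(4),'z',np.median(X[mm][:,2]).round(4))
E
python3 - <<'E'
from h import *
faces('top');faces('scene')
f=load('top')
px=lambda a,b,s,ox,oy:(ox+(a+.5)/s-.5,oy+(b+.5)/s-.5)
for nm,a,b,s,ox,oy,z in (('cap1',195,166,6.5,310,205,.11),('cap2',631,135,6.5,310,205,.11),('TL',22,168,5,135,165,.124),('TR',457,147,5,135,165,.124),('BR',463,292,5,135,165,.124),('BL',20,302,5,135,165,.124),('skirt',604,288,5,135,165,.088),('ptr',562,230,5,135,165,.110),('tail',642,318,5,135,165,.110),('c3',200,186,5,135,165,.203),
 ('red',540,219,5,135,165,.08),('d3',668,203,5,135,165,.08)):
    print(nm,atz(f,*px(a,b,s,ox,oy),z).round(4))
E
```

```text
top cap 117 ((518.2477416992188, -331.6118469238281), 16.652992248535156) [ 0.5189 -0.3309] z 0.1093
top cap 130 ((557.7506713867188, 413.5932922363281), 16.809160232543945) [0.5575 0.4135] z 0.1096
top cap 127 ((517.1793212890625, -162.16261291503906), 16.420448303222656) [ 0.5166 -0.1622] z 0.1094
top cap3 158 ((588.6507568359375, 223.34475708007812), 17.046188354492188) [0.5885 0.2233] z 0.2003
top rim 609 ((590.0118408203125, 223.9532470703125), (213.94261169433594, 73.11265563964844), 89.01618194580078) z 0.1213
top dial 97 ((557.4927368164062, 46.71888732910156), (61.42261505126953, 11.805727005004883), 37.94963455200195) z 0.109
scene cap 68 ((563.224853515625, 413.7682189941406), 15.851292610168457) [0.5632 0.4134] z 0.11
scene cap 71 ((523.69287109375, -163.31289672851562), 16.053125381469727) [ 0.5231 -0.163 ] z 0.1095
scene cap 80 ((524.73876953125, -329.27655029296875), 15.88491153717041) [ 0.5251 -0.3304] z 0.1094
scene cap3 81 ((596.4188842773438, 221.38133239746094), 15.704795837402344) [0.5969 0.2218] z 0.2009
scene rim 441 ((597.5841064453125, 222.1485595703125), (216.11968994140625, 72.01583862304688), 88.9723129272461) z 0.1215
scene dial 74 ((562.7481079101562, 46.26970672607422), (62.167457580566406, 13.084575653076172), 37.53645706176758) z 0.1093
cap1 [ 0.517  -0.1633  0.11  ]
cap2 [ 0.5186 -0.331   0.11  ]
TL [0.6268 0.3304 0.124 ]
TR [0.6242 0.1139 0.124 ]
BR [0.5494 0.1133 0.124 ]
BL [0.5581 0.3301 0.124 ]
skirt [0.5558 0.0455 0.088 ]
ptr [0.5817 0.0642 0.11  ]
tail [0.5339 0.0264 0.11  ]
c3 [0.5877 0.2232 0.203 ]
red [0.5965 0.0772 0.08  ]
d3 [0.601  0.0105 0.08  ]
```

```bash
cat >> h.py <<'E'
from scipy.spatial.transform import Rotation as Ro
def plan(x,y,z,yawdeg,n=8,base=None):
    o=bot.observe() if base is None else base
    p=np.array(o['position'])*1000; Rc=Ro.from_euler('xyz',o['tool_rot'])
    T=Ro.from_euler('xyz',[np.pi,0,np.radians(yawdeg)]); rv=(Rc.inv()*T).as_rotvec()
    tgt=np.array([x,y,z]); d=(tgt-p)/n; rows=[]
    for i in range(n):
        r=Rc*Ro.from_rotvec(rv*i/n); rows.append([round(float(a),1) for a in np.r_[r.inv().apply(d),np.degrees(rv)/n]])
    print('step mm',np.linalg.norm(d).round(1)); print(rows)
def st():
    o=bot.observe(); print(round(o['clock'],2),'pos',(o['position']*1000).round(1),'rot',np.degrees(o['tool_rot']).round(2),'F',o['force'].round(1),'M',o['moment'].round(2),'w',round(o['grip_width']*1000,1))
E
python3 - <<'E'
from h import *
for n in ('top','scene'):
    X=cloud(load(n))
    for nm,b in (('tub',(.54,.8,-.46,-.26)),('bowl',(.54,.75,-.25,-.06))):
        m=(X[...,0]>b[0])&(X[...,0]<b[1])&(X[...,1]>b[2])&(X[...,1]<b[3])&(X[...,2]>.02)
        P=X[m]; print(n,nm,len(P),np.percentile(P,1,0).round(3),np.percentile(P,99,0).round(3))
plan(521.5,-330.5,210,-1,10)
E
```

```text
top tub 1845 [ 0.627 -0.458  0.023] [ 0.741 -0.335  0.072]
top bowl 584 [ 0.643 -0.248  0.02 ] [ 0.75  -0.113  0.059]
scene tub 2194 [ 0.542 -0.459  0.021] [ 0.746 -0.32   0.082]
scene bowl 995 [ 0.541 -0.247  0.02 ] [ 0.748 -0.115  0.083]
step mm 33.0
[[-9.4, -31.6, 0.7, -0.0, 0.0, -6.2], [-5.9, -32.4, 0.7, -0.0, 0.0, -6.2], [-2.4, -32.9, 0.7, -0.0, 0.0, -6.2], [1.2, -32.9, 0.7, -0.0, 0.0, -6.2], [4.7, -32.6, 0.7, -0.0, 0.0, -6.2], [8.2, -31.9, 0.7, -0.0, 0.0, -6.2], [11.6, -30.8, 0.7, -0.0, 0.0, -6.2], [14.9, -29.4, 0.7, -0.0, 0.0, -6.2], [18.0, -27.6, 0.7, -0.0, 0.0, -6.2], [20.9, -25.5, 0.7, -0.0, 0.0, -6.2]]
```

Request:
arm_command(targets=[[-9,-32,0.7,0,0,-6.2],[-6,-32,0.7,0,0,-6.2],[-2,-33,0.7,0,0,-6.2],[1,-33,0.7,0,0,-6.2],[5,-33,0.7,0,0,-6.2],[8,-32,0.7,0,0,-6.2],[12,-31,0.7,0,0,-6.2],[15,-29,0.7,0,0,-6.2]], grip=100, grip_force=35)

```text
clock: 0.9
position: [0.4745, -0.3709, 0.2089]
tool_rot: [-3.141, 0.006, -0.213]
force: [-0.6, -0.7, -0.1]
grip_width: 0.0854
```

```bash
python3 -c "
from h import *
st();plan(521.5,-330.5,180,-1,4)"
```

```text
0.9 pos [ 474.5 -370.9  208.9] rot [-179.96    0.33  -12.19] F [-0.6 -0.7 -0.1] M [ 0.04 -0.03  0.03] w 85.4
step mm 17.1
[[9.4, -12.3, 7.2, -0.0, 0.1, -2.8], [10.0, -11.9, 7.2, -0.0, 0.1, -2.8], [10.5, -11.4, 7.2, -0.0, 0.1, -2.8], [11.1, -10.9, 7.2, -0.0, 0.1, -2.8]]
```

Request:
arm_command(targets=[[9.4,-12.3,5,0,0.1,-2.8],[10,-12,5,0,0.1,-2.8],[10.5,-11.5,5,0,0.1,-2.8],[11,-11,5,0,0.1,-2.8],[0,0,0,0,0,0]])

```text
clock: 1.4
position: [0.5256, -0.3246, 0.186]
tool_rot: [-3.138, -0.001, 0.001]
force: [0.1, 0.4, 0.6]
grip_width: 0.0857
```

```bash
python3 -c "
from h import *
for n in ('top','scene'): grab(n)
a=load('top')['color'][...,::-1][170:290,340:480];b=load('scene')['color'][...,::-1][130:300,70:250]
cv2.imwrite('pics/g.png',np.hstack([cv2.resize(a,(400,343),interpolation=2),cv2.resize(b,(363,343),interpolation=2)]))
st();plan(521.5,-330.5,60,-1,6)"
```

```text
1.5 pos [ 524.3 -326.6  186.7] rot [-1.7989e+02 -4.0000e-02 -2.3000e-01] F [-0.  -0.8  0.1] M [-0.06  0.02  0.02] w 85.3
step mm 21.1
[[-0.5, 0.7, 21.1, -0.0, -0.0, 0.1], [-0.5, 0.7, 21.1, -0.0, -0.0, 0.1], [-0.5, 0.7, 21.1, -0.0, -0.0, 0.1], [-0.5, 0.7, 21.1, -0.0, -0.0, 0.1], [-0.5, 0.7, 21.1, -0.0, -0.0, 0.1], [-0.5, 0.7, 21.1, -0.0, -0.0, 0.1]]
```

View pics/g.png

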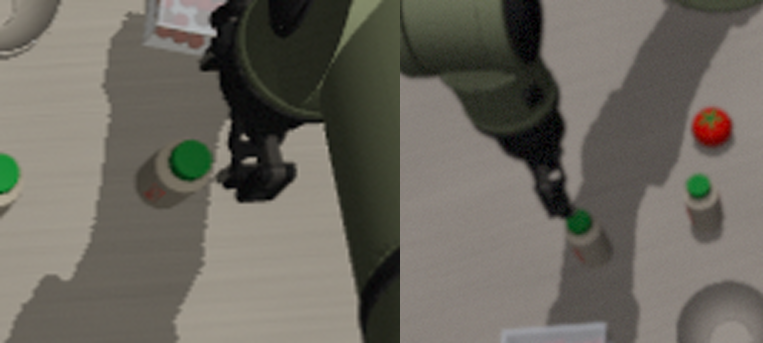

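The gripper is just above and to one side of the bottle 2 cap in both views, consistent with parallax. Descending.

Request:
arm_command(targets=[[-1.5,2,15,0,0,0],[-1,1.5,21,0,0,0],[0,0,21,0,0,0],[0,0,21,0,0,0],[0,0,21,0,0,0],[0,0,21,0,0,0],[0,0,4,0,0,0],[0,0,0,0,0,0]])

```text
clock: 2.3
position: [0.5157, -0.3376, 0.0552]
tool_rot: [3.14, 0.001, -0.018]
force: [1.0, -0.3, 0.1]
grip_width: 0.085
```

```bash
python3 -c "
from h import *
st();plan(521.5,-330.5,60,-1,2)"
```

```text
2.3 pos [ 515.7 -337.6   55.2] rot [ 1.7988e+02  8.0000e-02 -1.0000e+00] F [ 1.  -0.3  0.1] M [ 0.01  0.01 -0.  ] w 85.0
step mm 5.2
[[2.8, -3.6, -2.4, 0.1, 0.0, -0.0], [2.8, -3.6, -2.4, 0.1, 0.0, -0.0]]
```

Request:
arm_command(targets=[[3,-3.6,-2.4,0,0,0],[2,-3,-2.4,0,0,0],[0,0,0,0,0,0]])

```text
clock: 2.6
position: [0.5218, -0.3316, 0.0626]
tool_rot: [3.138, -0.001, -0.019]
force: [-0.3, 0.2, 0.3]
grip_width: 0.0854
```

```bash
python3 -c "
from h import *
st();plan(521.5,-330.5,60,-1,1)"
```

```text
2.6 pos [ 521.8 -331.6   62.6] rot [ 1.798e+02 -5.000e-02 -1.080e+00] F [-0.3  0.2  0.3] M [ 0.04 -0.03 -0.01] w 85.4
step mm 2.8
[[-0.3, -1.1, 2.6, 0.2, -0.1, -0.1]]
```

Request:
arm_command(targets=[[0,-1,2,0,0,0],[0,0,0,0,0,0],[0,0,0,0,0,0],[0,0,0,0,0,0],[0,0,0,0,0,0],[0,0,0,0,0,0]], grip=0, grip_force=35)

```text
clock: 3.2
position: [0.5225, -0.3311, 0.0624]
tool_rot: [3.136, -0.003, -0.019]
force: [-0.6, 0.7, 0.2]
grip_width: 0.0477
```

```bash
python3 -c "
from h import *
for n in ('top','scene'): grab(n);faces(n)
st()"
```

```text
top cap 37 ((522.5548095703125, -323.6282958984375), 12.802129745483398) [ 0.5227 -0.3221] z 0.1094
top cap 133 ((557.7506713867188, 413.5932922363281), 16.809160232543945) [0.5574 0.4141] z 0.1095
top cap 128 ((516.7450561523438, -162.13409423828125), 16.76604461669922) [ 0.517  -0.1626] z 0.1099
top cap3 155 ((588.179443359375, 224.05462646484375), 16.851808547973633) [0.5886 0.2234] z 0.2002
top rim 607 ((590.1021728515625, 223.9447021484375), (213.94332885742188, 72.91444396972656), 89.02783966064453) z 0.1212
top dial 99 ((557.4534301757812, 46.778656005859375), (61.338104248046875, 11.715536117553711), 36.70923614501953) z 0.109
scene cap 66 ((563.5302124023438, 413.9212646484375), 15.923897743225098) [0.5628 0.4131] z 0.1101
scene cap 76 ((523.08642578125, -162.04808044433594), 15.515460968017578) [ 0.5234 -0.1629] z 0.1097
scene cap3 84 ((595.834228515625, 221.81898498535156), 16.29680824279785) [0.5966 0.2219] z 0.2008
scene rim 425 ((593.5179443359375, 4.09100341796875), (656.6317138671875, 71.70671844482422), 88.9723129272461) z 0.1216
scene dial 72 ((562.7481079101562, 46.26970672607422), (62.167457580566406, 13.084575653076172), 37.53645706176758) z 0.1092
3.3 pos [ 522.5 -331.1   62.4] rot [ 1.797e+02 -1.700e-01 -1.080e+00] F [-0.5 -0.3  0.6] M [ 0.03 -0.02  0.01] w 47.3
```

Bottle 2 is gripped (width 47 mm, centre x = 522.5, which matches the mean of the two cameras). Lifting.

Request:
arm_command(targets=[[0,0,-10,0,0,0],[0,0,-30,0,0,0],[0,0,-40,0,0,0],[0,0,-40,0,0,0],[0,0,-40,0,0,0],[0,0,-35,0,0,0],[0,0,-20,0,0,0],[0,0,0,0,0,0]])

```text
clock: 4.1
position: [0.5203, -0.3286, 0.2891]
tool_rot: [3.138, -0.001, -0.018]
force: [-0.3, -0.0, -3.0]
grip_width: 0.0477
```

```bash
python3 -c "
from h import *
st();plan(595.4,295,300,-1,16)"
```

```text
4.1 pos [ 520.3 -328.6  289.1] rot [ 1.7982e+02 -6.0000e-02 -1.0100e+00] F [-0.3 -0.  -3. ] M [-0.   -0.01 -0.05] w 47.7
step mm 39.3
[[4.0, -39.0, -0.8, 0.0, -0.0, -0.0], [4.0, -39.0, -0.8, 0.0, -0.0, -0.0], [4.0, -39.0, -0.8, 0.0, -0.0, -0.0], [4.0, -39.0, -0.8, 0.0, -0.0, -0.0], [4.0, -39.0, -0.8, 0.0, -0.0, -0.0], [4.0, -39.0, -0.8, 0.0, -0.0, -0.0], [4.0, -39.0, -0.8, 0.0, -0.0, -0.0], [4.0, -39.0, -0.8, 0.0, -0.0, -0.0], [4.0, -39.0, -0.7, 0.0, -0.0, -0.0], [4.0, -39.0, -0.7, 0.0, -0.0, -0.0], [4.0, -39.0, -0.7, 0.0, -0.0, -0.0], [4.0, -39.0, -0.7, 0.0, -0.0, -0.0], [4.0, -39.0, -0.7, 0.0, -0.0, -0.0], [4.0, -39.0, -0.7, 0.0, -0.0, -0.0], [4.0, -39.0, -0.7, 0.0, -0.0, -0.0], [4.0, -39.0, -0.7, 0.0, -0.0, -0.0]]
```

Request:
arm_command(targets=[[2,-20,-1,0,0,0],[4,-35,-1,0,0,0],[4,-39,-1,0,0,0],[4,-39,-1,0,0,0],[4,-39,-1,0,0,0],[4,-39,-1,0,0,0],[4,-39,-1,0,0,0],[4,-39,-1,0,0,0]])

```text
clock: 4.9
position: [0.5521, -0.0357, 0.2917]
tool_rot: [3.137, 0.006, -0.027]
force: [1.2, 0.1, -2.2]
grip_width: 0.0475
```

```bash
python3 -c "
from h import *
st();plan(595.4,295,300,-1,9)"
```

```text
4.9 pos [552.1 -35.7 291.7] rot [179.75   0.36  -1.55] F [ 1.2  0.1 -2.2] M [-0.03 -0.08  0.03] w 47.5
step mm 37.1
[[3.8, -36.9, -1.1, 0.0, 0.0, -0.1], [3.8, -36.9, -1.1, 0.0, 0.0, -0.1], [3.9, -36.8, -1.1, 0.0, 0.0, -0.1], [3.9, -36.8, -1.1, 0.0, 0.0, -0.1], [4.0, -36.8, -1.0, 0.0, 0.0, -0.1], [4.0, -36.8, -1.0, 0.0, 0.0, -0.1], [4.0, -36.8, -1.0, 0.0, 0.0, -0.1], [4.1, -36.8, -1.0, 0.0, 0.0, -0.1], [4.1, -36.8, -0.9, 0.0, 0.0, -0.1]]
```

Request:
arm_command(targets=[[4,-37,-1.5,0,0,-0.1],[4,-37,-1.5,0,0,-0.1],[4,-37,-1.5,0,0,-0.1],[4,-37,-1.5,0,0,-0.1],[4,-37,-1.5,0,0,-0.1],[4,-37,-1,0,0,0],[4,-37,-1,0,0,0],[3,-20,0,0,0,0]])

```text
clock: 5.7
position: [0.5846, 0.2561, 0.2941]
tool_rot: [3.135, 0.015, -0.014]
force: [-1.1, 0.3, -1.9]
grip_width: 0.0476
```

Request:
arm_command(targets=[[0,0,0,0,0,0],[0,0,0,0,0,0]])

```text
clock: 5.9
position: [0.5831, 0.2591, 0.2919]
tool_rot: [3.135, 0.019, -0.01]
force: [-0.5, 0.0, -2.1]
grip_width: 0.0476
```

```bash
python3 -c "
from h import *
st();plan(595.4,295,300,-1,1)"
```

```text
5.9 pos [583.1 259.1 291.9] rot [179.64   1.07  -0.55] F [-0.5  0.  -2.1] M [-0.05 -0.03  0.02] w 47.6
step mm 38.8
[[11.8, -35.9, -8.5, 0.4, 1.1, 0.4]]
```

Request:
arm_command(targets=[[6,-18,0,0.2,0.5,0.2],[6,-18,0,0.2,0.5,0.2],[0,0,0,0,0,0],[0,0,0,0,0,0]])

```text
clock: 6.3
position: [0.5967, 0.2948, 0.2908]
tool_rot: [3.141, 0.001, -0.02]
force: [0.7, -0.3, -1.9]
grip_width: 0.0478
```

```bash
python3 -c "
from h import *
st();plan(595.4,295,220,-1,3)"
```

```text
6.3 pos [596.7 294.8 290.8] rot [ 1.7998e+02  3.0000e-02 -1.1500e+00] F [ 0.7 -0.3 -1.9] M [-0.04 -0.05 -0.  ] w 47.8
step mm 23.6
[[-0.4, -0.1, 23.6, 0.0, 0.0, -0.1], [-0.4, -0.1, 23.6, 0.0, 0.0, -0.1], [-0.4, -0.1, 23.6, 0.0, 0.0, -0.1]]
```

Request:
arm_command(targets=[[-0.5,0,20,0,0,0],[-0.5,0,25,0,0,0],[0,0,25,0,0,0],[0,0,18,0,0,0],[0,0,5,0,0,0],[0,0,0,0,0,0],[0,0,0,0,0,0]])

```text
clock: 7.0
position: [0.5975, 0.2926, 0.1968]
tool_rot: [3.141, -0.003, -0.024]
force: [1.0, -0.7, -1.5]
grip_width: 0.0472
```

```bash
python3 -c "
from h import *
for n in ('top','scene'): grab(n)
a=load('top')['color'][...,::-1][150:280,110:250];b=load('scene')['color'][...,::-1][130:270,290:430]
cv2.imwrite('pics/p2.png',np.hstack([cv2.resize(a,(400,371),interpolation=2),cv2.resize(b,(371,371),interpolation=2)]))
st();plan(595.4,295,195,-1,1)"
```

```text
7.1 pos [597.6 292.8 197.1] rot [-179.99   -0.19   -1.35] F [ 0.4  0.  -1.1] M [ 0.01  0.01 -0.01] w 47.6
step mm 3.7
[[-2.2, -2.2, 2.1, -0.0, -0.2, -0.3]]
```

View pics/p2.png

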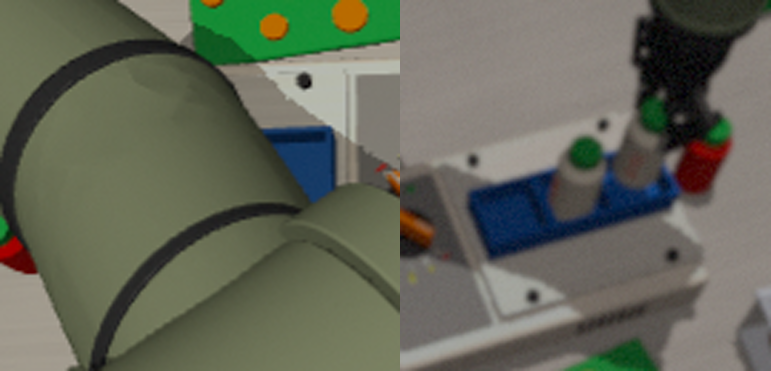

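```bash
python3 -c "
from h import *
f=load('scene')
print(atz(f,385.5,171.5,.2447),atz(f,359.8,187.5,.2005))
X=cloud(f);hsv=cv2.cvtColor(f['color'],cv2.COLOR_RGB2HSV);g=(hsv[...,0]>50)&(hsv[...,0]<80)&(hsv[...,1]>150)&(X[...,2]>.235)&(X[...,2]<.26)
vs,us=np.nonzero(g);P=np.array([atz(f,u,v,.2447)[:2] for u,v in zip(us,vs)]);print(len(P),cv2.minEnclosingCircle(P.astype(np.float32)*1000),np.median(X[g],0))"
```

```text
[0.59670302 0.28722635 0.2447    ] [0.59626391 0.22281809 0.2005    ]
79 ((591.537841796875, 288.2887268066406), 29.08127784729004) [0.60003316 0.2846989  0.24501183]
```

Request:
arm_command(targets=[[-2.2,-2.2,2,0,-0.2,-0.3],[0,0,0,0,0,0]])

```text
clock: 7.3
position: [0.5957, 0.2955, 0.1963]
tool_rot: [-3.141, -0.001, -0.018]
force: [-1.2, 0.2, -1.9]
grip_width: 0.0477
```

```bash
python3 -c "
from h import *
st();plan(595.4,295,165,-1,2)"
```

```text
7.3 pos [595.7 295.5 196.3] rot [-1.7994e+02 -7.0000e-02 -1.0300e+00] F [-1.2  0.2 -1.9] M [-0.05 -0.05 -0.01] w 47.7
step mm 15.7
[[-0.2, 0.3, 15.7, -0.0, -0.0, -0.0], [-0.2, 0.3, 15.7, -0.0, -0.0, -0.0]]
```

Request:
arm_command(targets=[[0,0,10,0,0,0],[0,0,12,0,0,0],[0,0,8,0,0,0],[0,0,0,0,0,0]])

```text
clock: 7.7
position: [0.5956, 0.2956, 0.1636]
tool_rot: [-3.141, -0.001, -0.018]
force: [-0.2, -0.3, -1.5]
grip_width: 0.0475
```

```bash
python3 -c "
from h import *
st();plan(595.4,295,154,-1,2)"
```

```text
7.7 pos [595.6 295.6 163.6] rot [-1.7995e+02 -7.0000e-02 -1.0100e+00] F [-0.2 -0.3 -1.5] M [ 0.02  0.02 -0.02] w 47.5
step mm 4.8
[[-0.1, 0.3, 4.8, -0.0, -0.0, -0.0], [-0.1, 0.3, 4.8, -0.0, -0.0, -0.0]]
```

In the cell with no side force. Lowering to the floor in small steps.

Request:
arm_command(targets=[[0,0,4,0,0,0],[0,0,3,0,0,0],[0,0,2,0,0,0],[0,0,0,0,0,0]])

```text
clock: 8.1
position: [0.5957, 0.2956, 0.1536]
tool_rot: [-3.141, -0.001, -0.018]
force: [-0.5, -0.6, -2.4]
grip_width: 0.0477
```

```bash
python3 -c "
from h import *
st()"
```

```text
8.1 pos [595.7 295.6 153.6] rot [-1.7995e+02 -6.0000e-02 -1.0200e+00] F [-0.5 -0.6 -2.4] M [0.03 0.   0.02] w 47.7
```

Request:
arm_command(targets=[[0,0,1.5,0,0,0],[0,0,1,0,0,0],[0,0,0,0,0,0]])

```text
clock: 8.4
position: [0.5959, 0.2972, 0.1539]
tool_rot: [-3.138, -0.003, -0.017]
force: [-0.4, -0.1, -2.2]
grip_width: 0.0475
```

```bash
python3 -c "
from h import *
st()"
```

```text
8.4 pos [595.9 297.2 153.9] rot [-179.81   -0.18   -1.  ] F [-0.4 -0.1 -2.2] M [0.05 0.02 0.  ] w 47.5
```

Request:
arm_command(targets=[[0,0.5,2.5,0,0,0],[0,0.5,1,0,0,0],[0,0,0,0,0,0]])

```text
clock: 8.7
position: [0.5962, 0.2985, 0.1537]
tool_rot: [-3.135, -0.006, -0.017]
force: [0.2, 0.3, -1.5]
grip_width: 0.0479
```

```bash
python3 -c "
from h import *
st()"
```

```text
8.7 pos [596.2 298.5 153.7] rot [-179.6    -0.35   -0.96] F [ 0.2  0.3 -1.5] M [-0.01 -0.04 -0.01] w 47.9
```

```bash
python3 -c "
from h import *
o=bot.observe();print(o['qpos'].round(3),o['joint_efforts'].round(1));st();plan(595.4,295,153,-1,2)"
```

```text
[-0.253  0.688 -0.476  1.53   0.351  1.001 -0.842] [-2.000e-01 -1.056e+02 -1.000e+01 -3.550e+01 -1.000e-01  0.000e+00
 -0.000e+00]
8.7 pos [596.2 298.5 153.7] rot [-179.6    -0.35   -0.96] F [ 0.2  0.3 -1.5] M [-0.01 -0.04 -0.01] w 47.9
step mm 1.8
[[-0.4, 1.7, 0.3, -0.2, -0.2, 0.0], [-0.4, 1.7, 0.3, -0.2, -0.2, 0.0]]
```

```bash
python3 -c "
from h import *
for n in ('scene',):
    f=grab(n);X=cloud(f);hsv=cv2.cvtColor(f['color'],cv2.COLOR_RGB2HSV);g=(hsv[...,0]>50)&(hsv[...,0]<80)&(hsv[...,1]>150)&(X[...,2]>.18)&(X[...,2]<.23)
    k,l,s,c=cv2.connectedComponentsWithStats(g.astype(np.uint8))
    for i in range(1,k):
        if s[i,4]>15:
            P=X[l==i]; top=P[P[:,2]>P[:,2].max()-.006]; print(s[i,4],c[i].round(1),np.median(top,0).round(4),P.min(0).round(3),P.max(0).round(3))
    b=f['color'][...,::-1][140:250,320:430]; cv2.imwrite('pics/p3.png',cv2.resize(b,(550,550),interpolation=2))
st()"
```

```text
77 [383.1 181. ] [0.62   0.286  0.2202] [0.571 0.279 0.187] [0.627 0.307 0.223]
79 [359.7 187.4] [0.5949 0.2233 0.2014] [0.582 0.209 0.194] [0.608 0.236 0.206]
8.75 pos [596.3 298.4 153.6] rot [-179.6    -0.36   -0.96] F [-0.7  0.2 -2.8] M [ 0.05 -0.    0.02] w 47.7
```

View pics/p3.png

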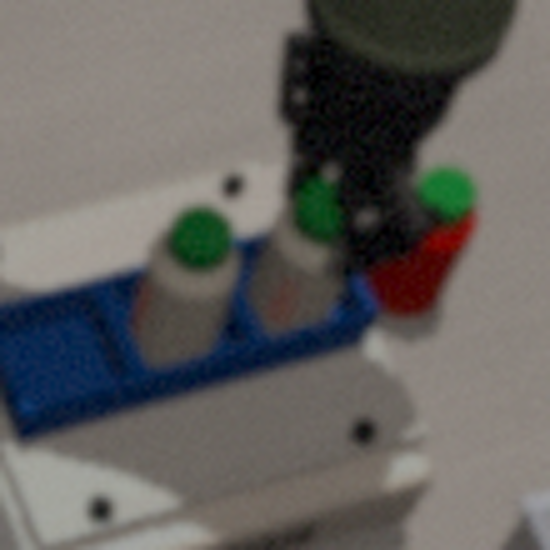

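Request:
arm_command(targets=[[0,2,4,0.2,0.2,0]])

```text
clock: 8.85
position: [0.5965, 0.299, 0.1525]
tool_rot: [-3.127, -0.012, -0.016]
force: [-23.6, 3.0, 69.5]
grip_width: 0.0472
```

```bash
python3 -c "
from h import *
st()"
```

```text
8.85 pos [596.5 299.  152.5] rot [-179.18   -0.68   -0.92] F [-23.6   3.   69.5] M [ 0.61  5.29 -0.05] w 47.2
```

Request:
arm_command(targets=[[0,0,-1,0,0,0],[0,0,0,0,0,0]])

```text
clock: 9.05
position: [0.5966, 0.2998, 0.1546]
tool_rot: [-3.126, -0.014, -0.016]
force: [-0.4, -0.5, -1.4]
grip_width: 0.0476
```

```bash
python3 -c "
from h import *
st();plan(596,295,154,-1,1)"
```

```text
9.05 pos [596.6 299.8 154.6] rot [-179.09   -0.78   -0.89] F [-0.4 -0.5 -1.4] M [-0.01 -0.03  0.05] w 47.6
step mm 4.8
[[-0.5, 4.8, 0.5, -0.9, -0.8, 0.1]]
```

Request:
arm_command(targets=[[-0.5,4.5,-1,-0.9,-0.8,0],[0,0,0,0,0,0]])

```text
clock: 9.25
position: [0.596, 0.2942, 0.1548]
tool_rot: [3.139, 0.002, -0.016]
force: [-0.1, 0.0, -1.8]
grip_width: 0.0479
```

```bash
python3 -c "
from h import *
st();plan(596,295,153.8,-1,1)"
```

```text
9.25 pos [596.  294.2 154.8] rot [ 1.7988e+02  1.2000e-01 -9.1000e-01] F [-0.1  0.  -1.8] M [-0.03 -0.04 -0.01] w 47.9
step mm 1.3
[[-0.0, -0.9, 1.0, 0.1, 0.1, 0.1]]
```

Request:
arm_command(targets=[[0,0,1.3,0,0,0]])

```text
clock: 9.35
position: [0.5961, 0.294, 0.1533]
tool_rot: [3.139, 0.002, -0.016]
force: [-5.4, 0.7, 18.2]
grip_width: 0.0476
```

Request:
arm_command(targets=[[0,0,0,0,0,0],[0,0,0,0,0,0],[0,0,0,0,0,0],[0,0,0,0,0,0]], grip=100)

```text
clock: 9.75
position: [0.5961, 0.2938, 0.1526]
tool_rot: [3.139, 0.003, -0.016]
force: [-0.3, -0.2, 1.0]
grip_width: 0.0854
```

Request:
arm_command(targets=[[0,0,-10,0,0,0],[0,0,-25,0,0,0],[0,0,-35,0,0,0],[0,0,-35,0,0,0],[0,0,-20,0,0,0],[0,0,0,0,0,0]])

```text
clock: 10.35
position: [0.596, 0.2943, 0.2857]
tool_rot: [3.14, 0.003, -0.016]
force: [0.6, -0.1, -0.4]
grip_width: 0.0856
```

```bash
python3 -c "
from h import *
grab('scene');faces('scene');grab('top');faces('top')
st();plan(521,-162.7,270,-1,12)"
```

```text
scene cap 65 ((564.43798828125, 414.58331298828125), 16.029531478881836) [0.5628 0.4139] z 0.1101
scene cap 75 ((522.5879516601562, -163.01071166992188), 15.214653968811035) [ 0.5226 -0.1632] z 0.11
scene cap3 78 ((599.6104736328125, 289.6395263671875), 15.775578498840332) [0.5992 0.289 ] z 0.2008
scene cap3 80 ((597.8329467773438, 223.1035919189453), 15.465063095092773) [0.597  0.2216] z 0.2011
scene rim 377 ((597.3419189453125, 222.4169158935547), (215.21226501464844, 72.24996948242188), 88.75911712646484) z 0.1214
scene dial 84 ((563.11279296875, 46.30186462402344), (62.78544616699219, 13.479178428649902), 37.542449951171875) z 0.1092
top cap 122 ((517.1793212890625, -162.16261291503906), 16.420448303222656) [ 0.517  -0.1624] z 0.1095
top rim 135 ((589.2459716796875, 152.02227783203125), (69.93943786621094, 72.05992889404297), 88.90711212158203) z 0.1213
top dial 103 ((557.4163818359375, 46.56305694580078), (61.69536590576172, 11.811254501342773), 37.28122329711914) z 0.1087
10.45 pos [595.4 293.7 282.9] rot [179.8    0.31  -0.89] F [ 0.5 -0.1 -1.2] M [ 0.02  0.03 -0.  ] w 85.7
step mm 38.6
[[-5.6, 38.1, 1.2, 0.0, 0.0, 0.0], [-5.6, 38.1, 1.2, 0.0, 0.0, 0.0], [-5.6, 38.1, 1.2, 0.0, 0.0, 0.0], [-5.6, 38.1, 1.2, 0.0, 0.0, 0.0], [-5.6, 38.1, 1.2, 0.0, 0.0, 0.0], [-5.6, 38.1, 1.2, 0.0, 0.0, 0.0], [-5.6, 38.1, 1.2, 0.0, 0.0, 0.0], [-5.6, 38.1, 1.1, 0.0, 0.0, 0.0], [-5.6, 38.1, 1.1, 0.0, 0.0, 0.0], [-5.5, 38.1, 1.1, 0.0, 0.0, 0.0], [-5.5, 38.1, 1.1, 0.0, 0.0, 0.0], [-5.5, 38.1, 1.1, 0.0, 0.0, 0.0]]
```

Bottle 2 stands in its cell (cap top at 0.2008, the same as bottle 3). Now bottle 1.

Request:
arm_command(targets=[[-3,20,0,0,0,0],[-5.5,38,1,0,0,0],[-5.5,38,1,0,0,0],[-5.5,38,1,0,0,0],[-5.5,38,1,0,0,0],[-5.5,38,1,0,0,0],[-5.5,38,1,0,0,0],[-5.5,38,1,0,0,0]])

```text
clock: 11.25
position: [0.5434, 0.0025, 0.2684]
tool_rot: [3.138, 0.019, -0.007]
force: [0.3, 0.7, -0.3]
grip_width: 0.0855
```

Request:
arm_command(targets=[[-5.5,38,5,0,0,0],[-5.5,38,10,0,0,0],[-5.5,38,10,0,0,0],[-5.5,38,10,0,0,0],[-3,20,10,0,0,0],[0,0,0,0,0,0]])

```text
clock: 11.85
position: [0.509, -0.1821, 0.2177]
tool_rot: [3.138, 0.028, -0.014]
force: [0.0, 0.0, 0.1]
grip_width: 0.0857
```

```bash
python3 -c "
from h import *
st();plan(521,-162.7,180,-1,3)"
```

```text
11.85 pos [ 509.  -182.1  217.7] rot [179.78   1.58  -0.78] F [0.  0.  0.1] M [ 0.02 -0.04 -0.  ] w 85.7
step mm 14.7
[[4.2, -6.6, 12.4, 0.1, 0.5, 0.1], [4.1, -6.5, 12.5, 0.1, 0.5, 0.1], [4.0, -6.5, 12.5, 0.1, 0.5, 0.1]]
```

Request:
arm_command(targets=[[4.2,-6.6,11,0.1,0.5,0.1],[4.2,-6.5,11,0.1,0.5,0.1],[4.1,-6.5,11,0.1,0.5,0.1],[0,0,0,0,0,0]])

```text
clock: 12.25
position: [0.52, -0.1605, 0.1814]
tool_rot: [-3.138, 0.005, -0.02]
force: [-1.1, 0.2, 1.1]
grip_width: 0.0857
```

```bash
python3 -c "
from h import *
st();plan(521,-162.7,64,-1,6)"
```

```text
12.25 pos [ 520.  -160.5  181.4] rot [-179.78    0.26   -1.12] F [-1.1  0.2  1.1] M [-0.03 -0.   -0.01] w 85.7
step mm 19.6
[[0.3, 0.4, 19.6, -0.0, 0.0, -0.0], [0.2, 0.4, 19.6, -0.0, 0.0, -0.0], [0.2, 0.4, 19.6, -0.0, 0.0, -0.0], [0.2, 0.4, 19.6, -0.0, 0.0, -0.0], [0.2, 0.4, 19.6, -0.0, 0.0, -0.0], [0.2, 0.4, 19.6, -0.0, 0.0, -0.0]]
```

Request:
arm_command(targets=[[0.5,1,15,0,0,0],[0.3,0.5,20,0,0,0],[0.3,0,20,0,0,0],[0,0,20,0,0,0],[0,0,20,0,0,0],[0,0,15,0,0,0],[0,0,5,0,0,0],[0,0,0,0,0,0]])

```text
clock: 13.05
position: [0.5209, -0.1593, 0.065]
tool_rot: [-3.138, 0.006, -0.015]
force: [-0.6, -0.2, 0.3]
grip_width: 0.0854
```

```bash
python3 -c "
from h import *
st();plan(521,-162.7,63,-1,1)"
```

```text
13.05 pos [ 520.9 -159.3   65. ] rot [-179.78    0.35   -0.86] F [-0.6 -0.2  0.3] M [-0.03  0.01 -0.01] w 85.4
step mm 3.9
[[0.1, 3.4, 2.0, -0.2, 0.4, 0.1]]
```

Request:
arm_command(targets=[[0,3.4,2,-0.2,0.4,0.1],[0,0,0,0,0,0]])

```text
clock: 13.25
position: [0.5215, -0.1631, 0.0642]
tool_rot: [3.141, -0.003, -0.017]
force: [-0.4, 0.2, 0.0]
grip_width: 0.0855
```

Request:
arm_command(targets=[[0,0,0,0,0,0],[0,0,0,0,0,0],[0,0,0,0,0,0],[0,0,0,0,0,0],[0,0,0,0,0,0]], grip=0, grip_force=35)

```text
clock: 13.75
position: [0.5191, -0.164, 0.0679]
tool_rot: [3.138, 0.001, -0.018]
force: [-4.2, 1.8, 17.0]
grip_width: 0.0437
```

```bash
python3 -c "
from h import *
st()"
```

```text
13.75 pos [ 519.1 -164.    67.9] rot [ 1.7982e+02  6.0000e-02 -1.0500e+00] F [-4.2  1.8 17. ] M [ 0.39  1.15 -0.07] w 43.7
```

The pads are riding up onto the shoulder (43.7 mm and an upward force). Reopening to grasp lower.

Request:
arm_command(targets=[[0,0,0,0,0,0],[0,0,0,0,0,0],[0,0,0,0,0,0]], grip=100)

```text
clock: 14.05
position: [0.5195, -0.1641, 0.0687]
tool_rot: [3.138, -0.0, -0.018]
force: [-0.7, -0.3, -0.0]
grip_width: 0.084
```

```bash
python3 -c "
from h import *
grab('scene');faces('scene')
st();plan(521,-163,58.5,-1,2)"
```

```text
scene cap 65 ((562.1282348632812, 413.58001708984375), 15.350600242614746) [0.5627 0.4136] z 0.1099
scene cap3 83 ((600.0369873046875, 289.7252197265625), 15.854988098144531) [0.5994 0.2888] z 0.2004
scene cap3 85 ((595.5127563476562, 221.10484313964844), 16.375709533691406) [0.5967 0.2219] z 0.2009
scene rim 395 ((597.621337890625, 221.76766967773438), (216.8316192626953, 72.22854614257812), 89.07642364501953) z 0.1216
scene dial 77 ((562.9000854492188, 46.18553161621094), (62.19758224487305, 13.120360374450684), 36.223506927490234) z 0.1094
14.1 pos [ 519.5 -164.1   68.7] rot [179.8   -0.    -1.05] F [-0.5 -0.3 -0. ] M [-0.    0.07  0.01] w 85.2
step mm 5.2
[[0.7, -0.6, 5.1, 0.1, -0.0, -0.0], [0.7, -0.6, 5.1, 0.1, -0.0, -0.0]]
```

Request:
arm_command(targets=[[0.7,-0.6,6,0.1,0,0],[0.7,-0.6,5.5,0,0,0],[0,0,0,0,0,0]])

```text
clock: 14.4
position: [0.521, -0.1628, 0.0559]
tool_rot: [3.14, 0.0, -0.018]
force: [0.0, -0.4, -0.6]
grip_width: 0.0855
```

```bash
python3 -c "
from h import *
st();plan(521,-163,57.5,-1,1)"
```

```text
14.4 pos [ 521.  -162.8   55.9] rot [ 1.7992e+02  1.0000e-02 -1.0600e+00] F [ 0.  -0.4 -0.6] M [ 0.05  0.03 -0.02] w 85.5
step mm 1.6
[[0.0, 0.2, -1.6, 0.1, 0.0, -0.1]]
```

Request:
arm_command(targets=[[0,0,-1.5,0,0,0],[0,0,0,0,0,0],[0,0,0,0,0,0],[0,0,0,0,0,0],[0,0,0,0,0,0],[0,0,0,0,0,0]], grip=0, grip_force=35)

```text
clock: 15.0
position: [0.5207, -0.1628, 0.0575]
tool_rot: [3.14, 0.001, -0.018]
force: [-0.1, 0.1, -2.1]
grip_width: 0.0485
```

```bash
python3 -c "
from h import *
st()"
```

```text
15.0 pos [ 520.7 -162.8   57.5] rot [ 1.7992e+02  5.0000e-02 -1.0500e+00] F [-0.1  0.1 -2.1] M [ 0.04 -0.06  0.01] w 48.5
```

Request:
arm_command(targets=[[0,0,-10,0,0,0],[0,0,-30,0,0,0],[0,0,-40,0,0,0],[0,0,-40,0,0,0],[0,0,-35,0,0,0],[0,0,-15,0,0,0],[0,0,0,0,0,0]])

```text
clock: 15.7
position: [0.5198, -0.1615, 0.2373]
tool_rot: [3.141, 0.002, -0.017]
force: [1.1, -0.1, -3.1]
grip_width: 0.0482
```

```bash
python3 -c "
from h import *
st();plan(593,151.5,250,-1,9)"
```

```text
15.7 pos [ 519.8 -161.5  237.3] rot [ 1.7998e+02  1.1000e-01 -9.6000e-01] F [ 1.1 -0.1 -3.1] M [-0.03 -0.05 -0.  ] w 48.2
step mm 35.7
[[7.5, -34.9, -1.4, 0.0, 0.0, 0.0], [7.5, -34.9, -1.4, 0.0, 0.0, 0.0], [7.5, -34.9, -1.4, 0.0, 0.0, 0.0], [7.5, -34.9, -1.4, 0.0, 0.0, 0.0], [7.5, -34.9, -1.4, 0.0, 0.0, 0.0], [7.5, -34.9, -1.4, 0.0, 0.0, 0.0], [7.5, -34.9, -1.4, 0.0, 0.0, 0.0], [7.5, -34.9, -1.4, 0.0, 0.0, 0.0], [7.5, -34.9, -1.4, 0.0, 0.0, 0.0]]
```

Request:
arm_command(targets=[[4,-20,-1.5,0,0,0],[8,-35,-1.5,0,0,0],[8,-35,-1.5,0,0,0],[8,-35,-1.5,0,0,0],[8,-35,-1.5,0,0,0],[8,-35,-1.5,0,0,0],[8,-35,-1.5,0,0,0],[8,-35,-1.5,0,0,0]])

```text
clock: 16.5
position: [0.5828, 0.1054, 0.2429]
tool_rot: [3.138, 0.01, -0.026]
force: [2.1, 0.4, -1.5]
grip_width: 0.0478
```

Request:
arm_command(targets=[[6,-25,-1,0,0,0],[2,-10,0,0,0,0],[0,0,0,0,0,0],[0,0,0,0,0,0]])

```text
clock: 16.9
position: [0.59, 0.1462, 0.2399]
tool_rot: [3.139, 0.015, -0.019]
force: [0.2, -0.8, -3.4]
grip_width: 0.048
```

```bash
python3 -c "
from h import *
st();plan(593,151.5,225,-1,2)"
```

```text
16.9 pos [590.  146.2 239.9] rot [179.83   0.88  -1.11] F [ 0.2 -0.8 -3.4] M [ 0.02 -0.    0.03] w 48.0
step mm 8.1
[[1.6, -2.7, 7.4, 0.1, 0.4, -0.1], [1.5, -2.7, 7.4, 0.1, 0.4, -0.1]]
```

Request:
arm_command(targets=[[1.6,-2.7,10,0.1,0.4,0],[1.5,-2.7,15,0.1,0.4,0],[0,0,15,0,0,0],[0,0,8,0,0,0],[0,0,0,0,0,0],[0,0,0,0,0,0]])

```text
clock: 17.5
position: [0.5929, 0.1446, 0.1878]
tool_rot: [3.14, 0.0, -0.027]
force: [0.2, 0.2, -1.0]
grip_width: 0.0481
```

```bash
python3 -c "
from h import *
st();plan(593,151.5,190,-1,1)
grab('scene');f=load('scene')
b=f['color'][...,::-1][140:250,300:410]; cv2.imwrite('pics/p4.png',cv2.resize(b,(550,550),interpolation=2))"
```

```text
17.5 pos [592.9 144.6 187.8] rot [ 1.799e+02  2.000e-02 -1.540e+00] F [ 0.2  0.2 -1. ] M [ 0.   -0.04 -0.01] w 48.1
step mm 7.2
[[-0.1, -6.9, -2.2, 0.1, 0.0, -0.5]]
```

View pics/p4.png

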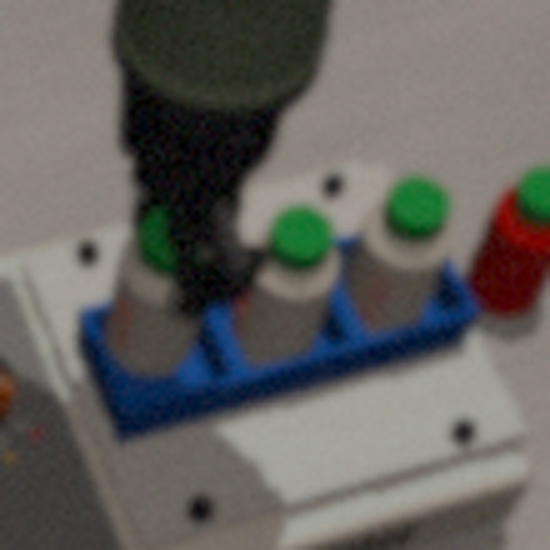

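Bottle 2 stands in the left cell and bottle 3 in the middle. Bottle 1 hovers over the right cell, about 7 mm short in y. Correcting, then lowering.

Request:
arm_command(targets=[[0,-7,-1,0.1,0,-0.5],[0,0,0,0,0,0]])

```text
clock: 17.75
position: [0.5936, 0.1523, 0.19]
tool_rot: [-3.141, -0.001, -0.018]
force: [-1.0, -0.2, -2.1]
grip_width: 0.0482
```

```bash
python3 -c "
from h import *
st();plan(593,151.5,160,-1,3)"
```

```text
17.75 pos [593.6 152.3 190. ] rot [-1.7996e+02 -7.0000e-02 -1.0200e+00] F [-1.  -0.2 -2.1] M [0.03 0.   0.04] w 48.2
step mm 10.0
[[-0.2, 0.3, 10.0, -0.0, -0.0, -0.0], [-0.2, 0.3, 10.0, -0.0, -0.0, -0.0], [-0.2, 0.3, 10.0, -0.0, -0.0, -0.0]]
```

Request:
arm_command(targets=[[0,0.5,10,0,0,0],[0,0,11,0,0,0],[0,0,8,0,0,0],[0,0,4,0,0,0],[0,0,0,0,0,0]])

```text
clock: 18.25
position: [0.5935, 0.1519, 0.1539]
tool_rot: [-3.141, -0.001, -0.017]
force: [-0.4, 0.8, -2.1]
grip_width: 0.0484
```

```bash
python3 -c "
from h import *
st();plan(593,151.5,149,-1,1)"
```

```text
18.25 pos [593.5 151.9 153.9] rot [-1.7997e+02 -7.0000e-02 -1.0000e+00] F [-0.4  0.8 -2.1] M [-0.03  0.    0.01] w 48.4
step mm 4.9
[[-0.5, 0.4, 4.9, -0.0, -0.1, 0.0]]
```

Now down to contact, one small row at a time.

Request:
arm_command(targets=[[0,0,3.5,0,0,0]])

```text
clock: 18.35
position: [0.5937, 0.152, 0.1505]
tool_rot: [-3.141, -0.002, -0.017]
force: [0.6, 0.1, -1.7]
grip_width: 0.0485
```

Request:
arm_command(targets=[[0,0,1.5,0,0,0]])

```text
clock: 18.45
position: [0.5936, 0.1519, 0.1487]
tool_rot: [-3.141, -0.001, -0.017]
force: [-0.4, -0.2, -2.4]
grip_width: 0.0481
```

Request:
arm_command(targets=[[0,0,1,0,0,0]])

```text
clock: 18.55
position: [0.5937, 0.1522, 0.1482]
tool_rot: [-3.141, -0.002, -0.017]
force: [-7.6, -0.9, 19.3]
grip_width: 0.0481
```

Contact at 148.2 mm, as predicted. Releasing and backing off.

Request:
arm_command(targets=[[0,0,0,0,0,0],[0,0,0,0,0,0],[0,0,0,0,0,0],[0,0,0,0,0,0]], grip=100)

```text
clock: 18.95
position: [0.5945, 0.1525, 0.1492]
tool_rot: [-3.14, -0.004, -0.018]
force: [-0.3, 0.4, -0.0]
grip_width: 0.0853
```

Request:
arm_command(targets=[[0,0,-10,0,0,0],[0,0,-25,0,0,0],[0,0,-35,0,0,0],[0,0,-35,0,0,0],[0,0,-20,0,0,0],[0,0,0,0,0,0]])

```text
clock: 19.55
position: [0.5935, 0.1525, 0.2823]
tool_rot: [-3.139, -0.004, -0.017]
force: [0.4, 0.2, 0.1]
grip_width: 0.0851
```

```bash
python3 -c "
from h import *
grab('scene');faces('scene')
st();plan(563,-60,270,-1,5)"
```

```text
scene cap 61 ((561.5960693359375, 414.1588134765625), 14.572208404541016) [0.5623 0.4143] z 0.1102
scene cap3 85 ((600.03076171875, 289.73822021484375), 15.868037223815918) [0.5995 0.289 ] z 0.201
scene cap3 91 ((594.3358764648438, 222.36163330078125), 18.002182006835938) [0.5953 0.222 ] z 0.2011
scene cap3 83 ((598.0278930664062, 148.91712951660156), 15.916357040405273) [0.5981 0.1486] z 0.2012
scene rim 328 ((597.6677856445312, 222.23199462890625), (215.8129425048828, 71.77372741699219), 89.26399230957031) z 0.1215
scene dial 84 ((563.2383422851562, 46.632652282714844), (62.16692352294922, 13.465473175048828), 39.10838317871094) z 0.109
19.6 pos [593.2 152.4 281.1] rot [-1.7989e+02 -1.6000e-01 -9.6000e-01] F [ 0.1 -1.6  0.3] M [ 0.04 -0.07 -0.01] w 85.5
step mm 43.0
[[-5.3, 42.6, 2.1, -0.0, -0.0, 0.0], [-5.3, 42.6, 2.1, -0.0, -0.0, 0.0], [-5.3, 42.6, 2.2, -0.0, -0.0, 0.0], [-5.3, 42.6, 2.2, -0.0, -0.0, 0.0], [-5.3, 42.6, 2.2, -0.0, -0.0, 0.0]]
```

All three caps sit at 0.201 m, so both bottles are seated. Next is the dial: bar yaw about 38°, centre about (560, 47). I will grip across the bar at yaw 128° and turn to about 50°.

```bash
python3 -c "
from h import *
plan(560.5,47,240,128,18)
print(bot.observe()['qpos'].round(2))"
```

```text
step mm 6.5
[[-1.7, 5.9, 2.3, 0.0, -0.0, -7.2], [-2.4, 5.6, 2.3, 0.0, -0.0, -7.2], [-3.1, 5.3, 2.3, 0.0, -0.0, -7.2], [-3.8, 4.8, 2.3, 0.0, -0.0, -7.2], [-4.3, 4.3, 2.3, 0.0, -0.0, -7.2], [-4.8, 3.8, 2.3, 0.0, -0.0, -7.2], [-5.3, 3.1, 2.3, 0.0, -0.0, -7.2], [-5.6, 2.5, 2.3, 0.0, -0.0, -7.2], [-5.9, 1.7, 2.3, 0.0, -0.0, -7.2], [-6.1, 1.0, 2.3, 0.0, -0.0, -7.2], [-6.1, 0.2, 2.3, 0.0, -0.0, -7.2], [-6.1, -0.5, 2.3, 0.0, -0.0, -7.2], [-6.0, -1.3, 2.3, 0.0, -0.0, -7.2], [-5.8, -2.0, 2.3, 0.0, -0.0, -7.2], [-5.5, -2.7, 2.3, 0.0, -0.0, -7.2], [-5.1, -3.4, 2.3, 0.0, -0.0, -7.2], [-4.6, -4.0, 2.3, 0.0, -0.0, -7.2], [-4.1, -4.6, 2.3, 0.0, -0.0, -7.2]]
[-0.01  0.48 -0.5   1.54  0.24  1.18 -0.57]
```

Request:
arm_command(targets=[[-2,12,0,0,0,-7.2],[-5,11,0,0,0,-7.2],[-6,11,0,0,0,-7.2],[-8,10,0,0,0,-7.2],[-9,9,0,0,0,-7.2],[-10,8,0,0,0,-7.2],[-10,6,0,0,0,-7.2],[-11,5,0,0,0,-7.2]], grip=60)

```text
clock: 20.4
position: [0.5633, 0.055, 0.276]
tool_rot: [-3.137, 0.002, 1.03]
force: [-0.1, 0.5, -0.2]
grip_width: 0.0514
```

Request:
arm_command(targets=[[0,0,0,0,0,-8],[0,0,0,0,0,-8],[0,0,0,0,0,-8],[0,0,0,0,0,-8],[0,0,0,0,0,-8],[0,0,0,0,0,-8],[0,0,0,0,0,-8],[0,0,0,0,0,-8]])

```text
clock: 21.2
position: [0.5599, 0.0516, 0.2706]
tool_rot: [-3.13, -0.008, 2.193]
force: [0.1, -0.8, 0.4]
grip_width: 0.0513
```

```bash
python3 -c "
from h import *
st();plan(560.5,47,180,128,4)
print(bot.observe()['qpos'].round(2))"
```

```text
21.2 pos [559.9  51.6 270.6] rot [-179.35   -0.45  125.63] F [ 0.1 -0.8  0.4] M [-0.03  0.02  0.03] w 51.3
step mm 22.7
[[-1.2, -0.3, 22.6, -0.2, -0.1, -0.6], [-1.2, -0.4, 22.6, -0.2, -0.1, -0.6], [-1.1, -0.4, 22.6, -0.2, -0.1, -0.6], [-1.1, -0.5, 22.7, -0.2, -0.1, -0.6]]
[ 0.49  0.54 -1.    1.66  0.47  1.22  1.58]
```

Request:
arm_command(targets=[[-1.2,-0.4,22,-0.2,-0.1,-0.6],[-1.2,-0.4,25,-0.2,-0.1,-0.6],[-1.1,-0.4,25,-0.2,-0.1,-0.6],[-1,-0.4,25,0,0,-0.6],[0,0,12,0,0,0],[0,0,0,0,0,0],[0,0,0,0,0,0]])

```text
clock: 21.9
position: [0.5583, 0.047, 0.1552]
tool_rot: [-3.139, -0.007, 2.243]
force: [-0.3, -0.3, 0.0]
grip_width: 0.0516
```

```bash
python3 -c "
from h import *
for n in ('top','scene'): grab(n)
a=load('top')['color'][...,::-1][170:270,200:300];b=load('scene')['color'][...,::-1][150:270,230:350]
cv2.imwrite('pics/d1.png',np.hstack([cv2.resize(a,(380,380),interpolation=2),cv2.resize(b,(380,380),interpolation=2)]))
st();plan(560.5,47,102,128,3)"
```

```text
22.0 pos [558.6  47.  155.7] rot [-179.87   -0.37  128.51] F [ 0.3 -0.2  0.6] M [-0.01 -0.02  0.01] w 51.3
step mm 17.9
[[-0.5, 0.5, 17.9, -0.0, -0.1, 0.2], [-0.5, 0.5, 17.9, -0.0, -0.1, 0.2], [-0.4, 0.5, 17.9, -0.0, -0.1, 0.2]]
```

View pics/d1.png

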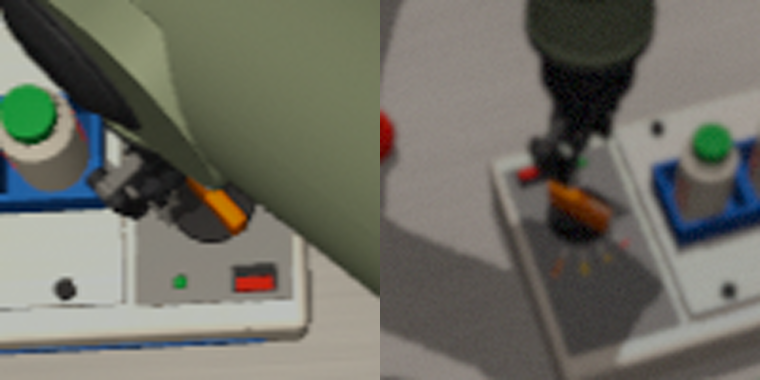

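The gripper is above the dial with its fingers either side of the orange bar, whose pointer is still at the red mark. Descending.

Request:
arm_command(targets=[[-0.5,0.5,15,0,-0.1,0],[-0.5,0.5,18,0,-0.1,0],[-0.5,0.5,13,0,0,0],[0,0,3,0,0,0],[0,0,0,0,0,0]])

```text
clock: 22.5
position: [0.5614, 0.0469, 0.104]
tool_rot: [-3.141, -0.001, 2.243]
force: [0.2, -0.5, -0.3]
grip_width: 0.0514
```

```bash
python3 -c "
from h import *
st();plan(560.5,47,102,128,1)"
```

```text
22.5 pos [561.4  46.9 104. ] rot [-1.7995e+02 -7.0000e-02  1.2849e+02] F [ 0.2 -0.5 -0.3] M [ 0.05  0.04 -0.  ] w 51.4
step mm 2.1
[[0.6, -0.6, 2.0, -0.1, -0.1, 0.5]]
```

Request:
arm_command(targets=[[0,0,1,0,0,0],[0,0,0,0,0,0],[0,0,0,0,0,0],[0,0,0,0,0,0],[0,0,0,0,0,0],[0,0,0,0,0,0],[0,0,0,0,0,0]], grip=0, grip_force=30)

```text
clock: 23.2
position: [0.5621, 0.0471, 0.1042]
tool_rot: [3.141, -0.0, 2.242]
force: [-0.3, 0.4, -0.5]
grip_width: -0.0
```

```bash
python3 -c "
from h import *
st();print(bot.observe()['qpos'].round(2))"
```

```text
23.2 pos [562.1  47.1 104.2] rot [ 1.7996e+02 -1.0000e-02  1.2848e+02] F [-0.3  0.4 -0.5] M [ 0.03 -0.01  0.03] w -0.0
[ 0.41  0.72 -0.87  1.83  0.69  0.92  1.46]
```

```bash
python3 -c "
from h import *
for n in ('top','scene'): grab(n);faces(n)
a=load('top')['color'][...,::-1][190:260,220:290];b=load('scene')['color'][...,::-1][170:240,260:330]
cv2.imwrite('pics/d2.png',np.hstack([cv2.resize(a,(400,400),interpolation=2),cv2.resize(b,(400,400),interpolation=2)]))
st()"
```

```text
top cap 129 ((556.9722290039062, 414.0803527832031), 16.892671585083008) [0.5574 0.4139] z 0.1097
top cap3 151 ((589.3931274414062, 149.98634338378906), 16.583324432373047) [0.5895 0.1496] z 0.2002
top cap3 165 ((591.1396484375, 290.0346984863281), 17.177412033081055) [0.5911 0.2904] z 0.2002
top cap3 154 ((588.6754760742188, 224.0756072998047), 16.491741180419922) [0.5888 0.2235] z 0.2003
top rim 452 ((590.4803466796875, 223.62741088867188), (212.36239624023438, 72.16648864746094), 89.014892578125) z 0.1214
top dial 32 ((543.3515625, 36.5438346862793), (26.83446502685547, 10.639530181884766), 41.03826904296875) z 0.1093
scene cap 64 ((563.1216430664062, 413.6967468261719), 15.844008445739746) [0.5629 0.4134] z 0.1097
scene cap3 83 ((600.03076171875, 289.73822021484375), 15.868037223815918) [0.5992 0.2891] z 0.2011
scene cap3 87 ((596.7505493164062, 221.3597869873047), 15.937875747680664) [0.5974 0.2216] z 0.2006
scene cap3 81 ((596.4346923828125, 146.9136962890625), 15.590937614440918) [0.5974 0.1487] z 0.2011
scene rim 345 ((597.7950439453125, 222.885986328125), (219.09103393554688, 71.664794921875), 88.83582305908203) z 0.1215
scene dial 37 ((574.3062133789062, 54.829200744628906), (34.61637496948242, 13.586050033569336), 36.222328186035156) z 0.1089
23.3 pos [562.1  47.1 104.2] rot [ 1.7996e+02 -2.0000e-02  1.2848e+02] F [ 0.1  0.5 -1. ] M [0.03 0.   0.01] w 0.1
```

View pics/d2.png

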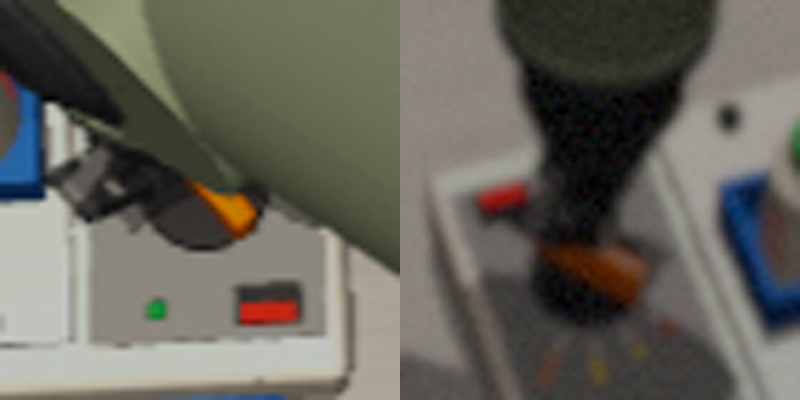

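The gripper hides the middle of the bar in both views, yet the width reads 0. Before acting I check with depth where the finger surfaces are relative to the bar.

```bash
python3 -c "
from h import *
for n,off in (('top',(.0035,.001)),('scene',(-.003,.002))):
    f=load(n);X=cloud(f)+np.r_[off,0];c=f['color'].astype(int)
    d=X-np.array([.5621,.0471,0]);y=np.radians(128.5)
    tx=d[...,0]*np.cos(y)+d[...,1]*np.sin(y); ty=d[...,0]*np.sin(y)-d[...,1]*np.cos(y)
    m=(abs(tx)<.07)&(abs(ty)<.05)&(X[...,2]>.083)&(X[...,2]<.20)
    A=np.c_[tx[m]*1000,ty[m]*1000,X[m][:,2]*1000,c[m]].round().astype(int)
    A=A[A[:,2].argsort()]; print(n,len(A)); print(A[::max(1,len(A)//45)])
"
```

```text
top 202
[[ 15 -12  83  55  50  49]
 [ 63  38  83 192 194 184]
 [ 59  34  84 192 195 185]
 [ 67  41  84 192 195 184]
 [ 66  30  85 192 195 187]
 [ 56  41  85 166 170 162]
 [ 64  20  85 181 182 172]
 [ 70  25  85 192 194 185]
 [ 69  42  86 192 195 185]
 [ 63  33  86 192 195 184]
 [  7  -7  86  70  46  34]
 [ 60  41  86 176 179 170]
 [ 65  46  87 151 157 153]
 [ 66  22  87 191 195 185]
 [ 63  25  88 191 195 187]
 [ 62  42  89 151 158 153]
 [ 67  36  89 192 195 184]
 [  1 -31  89  95  47  10]
 [ 60  43  92   8  35  69]
 [ 57  43  93  37  50  70]
 [  6   0  95  76  37  13]
 [  5 -29  99 116  49   0]
 [ 59  42 104  11  36  70]
 [ 67  48 105   5  33  69]
 [  7 -13 106 100  48  12]
 [  1 -29 107 195 111   0]
 [  6  -8 107 168  78   0]
 [  5 -15 108 174  91   0]
 [ -2 -25 109 195 113   0]
 [  3 -28 110 195 120   0]
 [  7 -21 110 114  53   0]
 [ -2 -22 111 194 114   0]
 [  4 -18 113 194 119   0]
 [ 55  45 114  25  68 118]
 [ 60  42 116  10  42  81]
 [ 66  50 120  36  99 164]
 [ 61  44 122  34  91 152]
 [ 56  46 123  37 100 164]
 [ 16  -2 161  25  27  21]
 [ 20  -5 170  27  26  27]
 [ 29  -8 17
[... 1000 characters left out ...]
  0  15 110 108  54  22]
 [ -1  26 111 101  49   8]
 [ -2   6 115  79  43  26]
 [ 64  46 120  17  58 106]
 [ 68  43 123  97 108 132]
 [ -1  12 125  81  58  41]
 [ -1  12 130  61  49  42]
 [  6  11 136  47  48  44]
 [  5  11 143  49  46  43]
 [ -6   7 150  24  24  19]
 [ -8  12 162  32  27  28]
 [ 10  13 164  57  58  53]
 [-22  14 167   9   6   8]
 [-10   6 170  11  17  15]
 [-16   0 172  25  20  23]
 [-16   7 173  19  19  23]
 [-25  12 175   9  11  17]
 [-36  13 176  57  25   3]
 [-35  12 180  37  17  13]
 [-12  13 184  12  11  13]
 [ -3  17 185  35  34  33]
 [-37  13 189  16   8   8]
 [ -3  17 190  23  21  22]
 [-37  13 193  22  16  19]
 [-13  13 196  13  13  10]
 [ -5  18 199  14  15  17]]
```

```bash
python3 -c "
from h import *
f=load('scene')
c,d=ray(f,338,202); s=(.628+.003-c[0])/d[0]; print('p4 tip',c+s*d)
c,d=ray(f,260+560/5.71,170+245/5.71); s=(.562+.003-c[0])/d[0]; print('d2 tip',c+s*d)
X=cloud(f)+np.r_[-.003,.002,0]; cc=f['color'].astype(int)
# column profile through the gripper down to the bar
for u in (352,354,356,358,360): pass
for v in range(196,224,2):
    print(v,[(tuple((X[v,u]*1000).round().astype(int).tolist()) if not np.isnan(X[v,u,0]) else None) for u in (354,358,362)])
print(bot.observe()['qpos'])
"
```

```text
p4 tip [0.631      0.14223005 0.22141782]
d2 tip [ 0.565       0.27059171 -0.01050847]
196 [(601, 209, 177), (605, 218, 179), (608, 229, 177)]
198 [(604, 208, 173), (609, 217, 176), (612, 228, 174)]
200 [(605, 209, 164), (611, 217, 168), (613, 229, 165)]
202 [(607, 209, 156), (610, 220, 155), (614, 230, 156)]
204 [(608, 211, 147), (612, 221, 147), (612, 234, 140)]
206 [(610, 211, 139), (612, 223, 136), (612, 237, 128)]
208 [(609, 214, 125), (612, 225, 123), (608, 242, 108)]
210 [(609, 216, 112), (613, 227, 112), (607, 246, 93)]
212 [(611, 216, 105), (624, 220, 123), (627, 231, 121)]
214 [(626, 207, 122), (628, 219, 118), (626, 234, 108)]
216 [(626, 209, 111), (627, 222, 104), (627, 236, 97)]
218 [(627, 211, 99), (625, 226, 88), (628, 237, 86)]
220 [(626, 213, 85), (630, 224, 85), (635, 234, 87)]
222 [(633, 210, 87), (636, 222, 85), (639, 233, 83)]
[ 0.40826985  0.72204081 -0.87290074  1.82900012  0.6869085   0.92378492
  1.46193546]
```

```bash
python3 -c "
from h import *
f=load('scene')
X=cloud(f)+np.r_[-.003,.002,0]; cc=f['color'].astype(int)
for v in range(186,226,2):
    print(v,[(tuple((X[v,u]*1000).round().astype(int).tolist()),cc[v,u].tolist()) if not np.isnan(X[v,u,0]) else None for u in (282,287,292,297)])
"
```

```text
186 [((567, 13, 271), [32, 26, 24]), ((594, 16, 307), [11, 15, 19]), ((602, 26, 314), [18, 19, 24]), ((605, 37, 313), [17, 20, 23])]
188 [((565, 14, 260), [59, 54, 51]), ((582, 21, 280), [9, 11, 16]), ((592, 30, 290), [9, 3, 7]), ((597, 41, 291), [16, 18, 20])]
190 [((568, 13, 255), [95, 90, 87]), ((585, 20, 275), [7, 19, 18]), ((592, 30, 281), [4, 8, 6]), ((597, 41, 282), [4, 5, 5])]
192 [((416, 66, 1), [123, 117, 111]), ((585, 20, 266), [11, 9, 12]), ((592, 30, 272), [12, 7, 17]), ((595, 43, 270), [17, 16, 18])]
194 [((423, 64, 1), [138, 133, 124]), ((583, 21, 254), [13, 15, 13]), ((592, 31, 263), [8, 15, 11]), ((596, 43, 262), [11, 6, 0])]
196 [((472, 47, 68), [150, 145, 136]), ((584, 21, 247), [15, 15, 14]), ((593, 31, 255), [3, 7, 12]), ((597, 42, 255), [16, 12, 14])]
198 [((480, 44, 72), [152, 151, 140]), ((584, 21, 237), [20, 16, 17]), ((588, 33, 237), [12, 11, 11]), ((585, 48, 225), [16, 7, 8])]
200 [((485, 42, 68), [128, 124, 117]), ((585, 21, 229), [36, 40, 36]), ((588, 33, 227), [7, 11, 9]), ((586, 48, 217), [11, 12, 14])]
202 [((494, 39, 72), [97, 73, 73]), ((587, 20, 223
[... 802 characters left out ...]
((563, 46, 109), [68, 29, 8]), ((567, 59, 108), [107, 70, 54])]
216 [((539, 24, 71), [79, 75, 73]), ((548, 36, 79), [42, 19, 5]), ((563, 46, 97), [73, 22, 0]), ((574, 57, 110), [108, 54, 22])]
218 [((549, 20, 77), [63, 63, 58]), ((555, 34, 79), [14, 8, 12]), ((561, 47, 83), [63, 27, 12]), ((576, 56, 103), [82, 32, 0])]
220 [((553, 19, 73), [50, 48, 48]), ((562, 31, 81), [15, 12, 17]), ((567, 45, 81), [18, 3, 0]), ((576, 56, 91), [68, 28, 5])]
222 [((559, 17, 72), [58, 54, 55]), ((570, 29, 84), [6, 0, 10]), ((572, 43, 80), [12, 12, 17]), ((579, 56, 84), [34, 16, 13])]
224 [((564, 15, 70), [57, 56, 53]), ((573, 27, 78), [24, 22, 25]), ((579, 40, 81), [6, 10, 6]), ((583, 55, 80), [19, 13, 17])]
```

The depth shows the shut fingertips are still about 15–20 mm above the bar. The tool really stands higher than the reported z plus the 17 mm tip length would give; p4 agrees, and it also explains the slip on the shoulder. I'll open, go lower in steps while watching force, and regrip.

Request:
arm_command(targets=[[0,0,0,0,0,0],[0,0,0,0,0,0],[0,0,0,0,0,0],[0,0,0,0,0,0]], grip=60)

```text
clock: 23.7
position: [0.562, 0.0471, 0.1042]
tool_rot: [3.141, -0.0, 2.242]
force: [0.2, 0.3, 0.1]
grip_width: 0.0509
```

Request:
arm_command(targets=[[0,0,8,0,0,0],[0,0,8,0,0,0],[0,0,8,0,0,0],[0,0,5,0,0,0],[0,0,0,0,0,0]])

```text
clock: 24.2
position: [0.5616, 0.047, 0.0718]
tool_rot: [-3.141, -0.001, 2.242]
force: [0.4, 0.4, 0.4]
grip_width: 0.0515
```

```bash
python3 -c "
from h import *
st();plan(561,47,64,128,1)
grab('scene');f=load('scene')
X=cloud(f)+np.r_[-.003,.002,0]; cc=f['color'].astype(int)
p=bot.observe()['position'];d=X-np.r_[p[:2],0];y=np.radians(128.5)
tx=d[...,0]*np.cos(y)+d[...,1]*np.sin(y); ty=d[...,0]*np.sin(y)-d[...,1]*np.cos(y)
m=(abs(tx)<.07)&(abs(ty)<.03)&(X[...,2]>.083)&(X[...,2]<.20)&(cc.max(-1)-cc.min(-1)<25)&(cc.max(-1)<90)
A=np.c_[tx[m]*1000,ty[m]*1000,X[m][:,2]*1000].round().astype(int);A=A[A[:,2].argsort()];print(A[:60:2].tolist())
a=f['color'][...,::-1][165:245,250:330]; cv2.imwrite('pics/d3.png',cv2.resize(a,(560,560),interpolation=2))"
```

```text
24.2 pos [561.6  47.   71.8] rot [-1.7998e+02 -6.0000e-02  1.2848e+02] F [0.4 0.4 0.4] M [-0.02  0.01  0.06] w 51.5
step mm 7.8
[[0.4, -0.5, 7.8, -0.0, -0.1, 0.5]]
[[31, -2, 83], [-12, 7, 84], [29, 9, 89], [29, -1, 92], [29, 5, 93], [29, 2, 94], [29, 8, 95], [29, -2, 97], [-27, 9, 98], [30, 8, 99], [-30, 8, 100], [29, 2, 101], [-35, 7, 102], [28, 5, 104], [29, 12, 105], [-28, 10, 105], [-25, 11, 108], [29, 11, 109], [35, 11, 111], [-28, 10, 112], [-31, 8, 113], [-35, 7, 114], [28, 8, 114], [29, 8, 117], [-30, 8, 118], [32, 12, 122], [28, 8, 124], [29, 10, 125], [29, 7, 127], [36, 13, 128]]
```

View pics/d3.png

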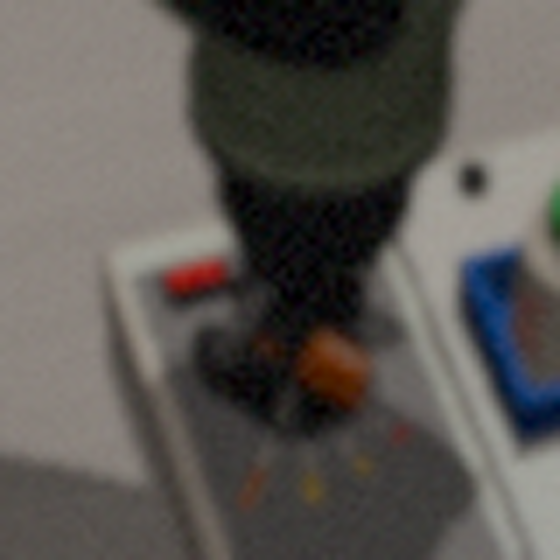

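The fingers now straddle the bar, one in front at about (290,370), tips at roughly z = 0.09 m. Closing.

Request:
arm_command(targets=[[0,0,0,0,0,0],[0,0,0,0,0,0],[0,0,0,0,0,0],[0,0,0,0,0,0],[0,0,0,0,0,0]], grip=0, grip_force=60)

```text
clock: 24.75
position: [0.5614, 0.0479, 0.0728]
tool_rot: [3.141, -0.002, 2.242]
force: [0.2, 0.7, -5.0]
grip_width: 0.011
```

```bash
python3 -c "
from h import *
st()"
```

```text
24.75 pos [561.4  47.9  72.8] rot [ 1.7997e+02 -1.0000e-01  1.2847e+02] F [ 0.2  0.7 -5. ] M [ 0.11 -0.28 -0.34] w 11.0
```

Gripped (11 mm). Turning clockwise (+z of the tool).

Request:
arm_command(targets=[[0,0,0,0,0,5],[0,0,0,0,0,6],[0,0,0,0,0,6],[0,0,0,0,0,6]], grip_force=80)

```text
clock: 25.15
position: [0.562, 0.0467, 0.0729]
tool_rot: [3.141, -0.001, 1.829]
force: [0.6, -0.8, -4.0]
grip_width: 0.0102
```

```bash
python3 -c "
from h import *
st();plan(561.4,47.5,72.5,128.47-77.5,8)"
```

```text
25.15 pos [562.   46.7  72.9] rot [ 1.7997e+02 -4.0000e-02  1.0480e+02] F [ 0.6 -0.8 -4. ] M [-0.33 -0.05  0.19] w 10.2
step mm 0.1
[[0.1, -0.0, 0.1, 0.0, -0.0, 6.7], [0.1, -0.1, 0.1, 0.0, -0.0, 6.7], [0.1, -0.1, 0.1, 0.0, -0.0, 6.7], [0.1, -0.1, 0.1, 0.0, -0.0, 6.7], [0.1, -0.1, 0.1, 0.0, -0.0, 6.7], [0.1, -0.1, 0.1, 0.0, -0.0, 6.7], [0.1, -0.1, 0.1, 0.0, -0.0, 6.7], [0.0, -0.1, 0.1, 0.0, -0.0, 6.7]]
```

Request:
arm_command(targets=[[0,0,0,0,0,6.5],[0,0,0,0,0,6.5],[0,0,0,0,0,6.5],[0,0,0,0,0,6.5],[0,0,0,0,0,6.5],[0,0,0,0,0,6.5],[0,0,0,0,0,6.5]])

```text
clock: 25.85
position: [0.5616, 0.0442, 0.0729]
tool_rot: [3.14, 0.003, 1.004]
force: [-1.9, -1.5, -1.1]
grip_width: 0.0104
```

```bash
python3 -c "
from h import *
st();plan(561.4,47.5,72.5,128.47-77.5,1)"
```

```text
25.85 pos [561.6  44.2  72.9] rot [1.7992e+02 1.5000e-01 5.7510e+01] F [-1.9 -1.5 -1.1] M [-0.21  0.46  0.26] w 10.4
step mm 3.3
[[2.7, -1.9, 0.4, 0.1, 0.1, 6.5]]
```

Request:
arm_command(targets=[[1.5,-1.5,0,0,0,5],[0.5,-0.5,0,0,0,3],[0,0,0,0,0,0]])

```text
clock: 26.15
position: [0.5612, 0.0437, 0.0729]
tool_rot: [3.137, 0.006, 0.854]
force: [0.2, 1.8, -3.0]
grip_width: 0.0102
```

```bash
python3 -c "
from h import *
for n in ('scene','top'): grab(n)
f=load('scene');a=f['color'][...,::-1][165:245,250:330];b=load('top')['color'][...,::-1][180:260,220:300]; cv2.imwrite('pics/d4.png',np.hstack([cv2.resize(a,(400,400),interpolation=2),cv2.resize(b,(400,400),interpolation=2)]))
faces('scene');faces('top')
st();plan(561.4,47.5,72.5,128.47-77.5,1);print(bot.observe()['qpos'].round(2))"
```

```text
scene cap 60 ((562.4097900390625, 413.20367431640625), 15.8202543258667) [0.5631 0.4137] z 0.1097
scene cap3 80 ((599.1011352539062, 289.5200500488281), 15.678838729858398) [0.5988 0.2892] z 0.2014
scene cap3 82 ((596.4188842773438, 221.38133239746094), 15.704795837402344) [0.5969 0.2218] z 0.2007
scene cap3 83 ((596.304931640625, 148.34326171875), 15.497367858886719) [0.5971 0.1489] z 0.2008
scene rim 333 ((598.1879272460938, 221.95114135742188), (216.6403350830078, 72.32647705078125), 88.62908172607422) z 0.1215
scene dial 55 ((570.5780029296875, 39.236732482910156), (14.419780731201172, 43.36732864379883), 54.58152389526367) z 0.1096
top cap 130 ((557.7046508789062, 413.9068298339844), 16.582439422607422) [0.5577 0.414 ] z 0.1094
top cap3 150 ((588.9484252929688, 150.5079345703125), 16.493160247802734) [0.5894 0.1499] z 0.2004
top cap3 164 ((591.2576293945312, 290.13543701171875), 17.053762435913086) [0.5911 0.2905] z 0.2003
top cap3 155 ((588.179443359375, 224.05462646484375), 16.851808547973633) [0.5885 0.2233] z 0.2001
top rim 447 ((590.3352661132812, 223.7110595703125), (212.19020080566406, 72.21261596679688), 89.18402099609375) z 0.1216
26.25 pos [561.2  43.8  72.9] rot [179.73   0.33  49.08] F [ 0.  -2.8 -2.4] M [-0.16  0.08  0.24] w 10.6
step mm 3.8
[[2.9, -2.3, 0.4, 0.3, 0.3, -1.9]]
[ 0.17  0.66 -0.51  1.86  0.47  0.74  0.26]
```

View pics/d4.png

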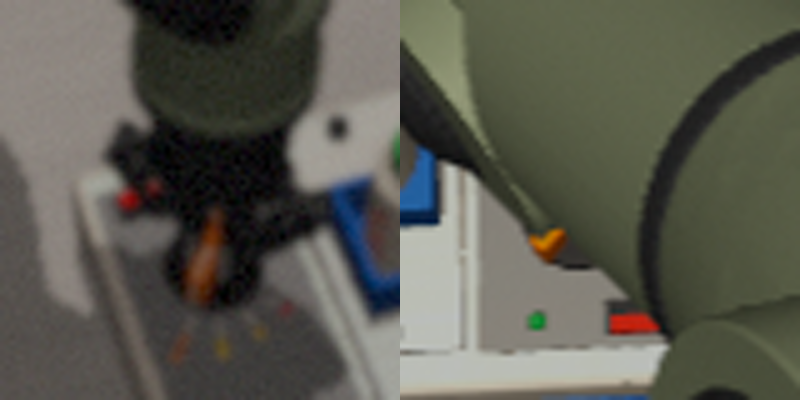

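The bar now points at the three-dot mark (185,345) and all caps are still at 0.20 m. I refine the bar angle over a few frames before deciding whether to nudge it.

```bash
cat > ang.py <<'E'
from h import *
for k in range(4):
    f=grab('scene');X=cloud(f);hsv=cv2.cvtColor(f['color'],cv2.COLOR_RGB2HSV)
    m=(hsv[...,0]<22)&(hsv[...,0]>2)&(hsv[...,1]>110)&(X[...,2]>.1045)&(X[...,2]<.125)&(abs(X[...,0]-.57)<.05)&(abs(X[...,1]-.04)<.045)
    vs,us=np.nonzero(m);P=np.array([atz(f,u,v,.11)[:2] for u,v in zip(us,vs)])*1000
    d=cv2.fitLine(P.astype(np.float32),cv2.DIST_HUBER,0,.01,.01).ravel(); a=np.degrees(np.arctan(d[1]/d[0]))
    e=P[P[:,0]>np.percentile(P[:,0],75)].mean(0); t=e-[563.1,46.4]
    print(len(P),'line',a.round(1),'tipdir',np.degrees(np.arctan2(t[1],t[0])).round(1))
st()
E
python3 ang.py
```

```text
61 line -31.8 tipdir -39.6
58 line -31.3 tipdir -38.6
56 line -30.7 tipdir -39.8
58 line -31.5 tipdir -39.3
26.45 pos [561.2  43.7  72.9] rot [179.74   0.32  49.02] F [-0.3 -2.  -2.1] M [-0.16  0.08  0.32] w 10.0
```

The tip direction is −39.3° against 38.1° at off, so the dial has turned about 77.4° (1.35 rad). The hold is steady and the grip firm. Handing in.

```bash
python3 -c "
from h import *
st();print(bot.job_done());st()"
```

```text
26.45 pos [561.2  43.7  72.9] rot [179.74   0.32  49.02] F [-0.3 -2.  -2.1] M [-0.16  0.08  0.32] w 10.0
the job is handed in; nothing more can be done
None
the job is handed in; nothing more can be done
```

Both bottles are in the carrier and the dial is held at the third click. I handed in at 26.45 s with the dial still gripped. Bottle 2 went into the left cell and bottle 1 into the right cell, beside bottle 3 in the middle. I turned the dial only after both were in.

**Last checks:**
- **Bottles:** all three cap tops read 0.200–0.201 m, so the bottles are upright on the cell floors.
- **Dial:** the pointer tip direction gives about 77.4° of turn (1.35 rad), and the tool itself turned 79.4°. The grip width is about 10 mm, and the pose stayed steady over the last camera frames.
- **Bystanders:** I never went near the tub, the bowl or the tomato, but I did not re-measure them at the end.

**What went wrong or disagreed:**
- **Tool height:** the fingertips sat clearly higher than the reported height and stated tip length implied. My first closing at the dial caught nothing above the bar, and the first grasp of bottle 1 slipped on its shoulder. I redid both lower down.
- **Hard contact:** setting bottle 2 down gave a brief force of about 70 N through the gripped bottle. That is under the 120 N wrist limit.
- **Cameras:** they differed by about 6 mm in x, so I used their mean.
- **Dial angle:** a straight-line fit to the partly hidden bar gave a smaller turn (about 70°) than the pointer tip. I trusted the tip and the tool angle.

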